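# Put the washed tumblers and spatula away to dry

## Task

Finish the washing-up: turn the red and the blue tumbler upside down over the drying pegs of their own colours, set down gently with the rim on the peg's foot, and lay the spatula's handle in both forks of its rest. Leave the green tumbler and the other kitchen things where they are.

Things in the scene. Friction and masses are not known exactly. Their poses are not given: they have to be found in the camera images.
- red_tumbler: red eight-sided plastic tumbler, white rim, straight sides: 56 mm across flats, 100 mm long, bore 50 mm wide and 95 deep; 130 g. Starts lying on a flat (axis 28 mm up), mouth away from the robot, turned 5 to 52 degrees to the left of straight ahead. Origin: centre of the outside of its base; z axis from base to mouth
- red_tumbler_rim (a point): centre of the mouth of the red tumbler, in the plane of its rim, 100 mm from the base
- blue_tumbler: blue eight-sided plastic tumbler, white rim, straight sides: 56 mm across flats, 100 mm long, bore 50 mm wide and 95 deep; 130 g. Starts lying on a flat (axis 28 mm up), mouth away from the robot, turned 5 to 52 degrees to the left of straight ahead. Origin: centre of the outside of its base; z axis from base to mouth
- blue_tumbler_rim (a point): centre of the mouth of the blue tumbler, in the plane of its rim, 100 mm from the base
- green_tumbler: third tumbler, the same but green, already inverted on the green peg; leave alone. Origin: centre of its base, now on top
- red_peg: red upright drying peg, fixed on the aluminium tray: 34 mm thick, tapering over its last 16 mm to 18 mm; dark round foot 84 mm across and 6 mm thick. Origin: underside centre of the foot (10 mm above the counter); z up; foot's top at 6 mm, peg's tip at 76 mm. The three pegs stand in a row 110 mm apart, in any order
- blue_peg: blue upright drying peg, fixed on the aluminium tray: 34 mm thick, tapering over its last 16 mm to 18 mm; dark round foot 84 mm across and 6 mm thick. Origin: underside centre of the foot (10 mm above the counter); z up; foot's top at 6 mm, peg's tip at 76 mm. The three pegs stand in a row 110 mm apart, in any order
- green_peg: green upright drying peg, fixed on the aluminium tray: 34 mm thick, tapering over its last 16 mm to 18 mm; dark round foot 84 mm across and 6 mm thick. Origin: underside centre of the foot (10 mm above the counter); z up; foot's top at 6 mm, peg's tip at 76 mm. The three pegs stand in a row 110 mm apart, in any order, and this one carries the green tumbler
- rack: aluminium drip tray under the pegs, fixed: 110 x 330 mm, floor 10 mm thick, rim to 16 mm high. Origin: centre of its underside on the counter; the row of pegs runs along its y axis through the centre
- spatula: cook's spatula lying flat on the counter on the robot's side of the tumblers: wooden handle 190 mm long (from x = -110 to +80 mm), 16 mm wide, 14 mm thick; orange blade from x = 78 to 148 mm, 48 mm wide, 6 mm thick. Origin: on the underside of the handle, at the point of balance; x axis along the handle to the blade, z up
- rest: spatula rest, fixed: wooden base 130 x 50 x 10 mm with two steel forks 10 mm thick at x = -45 and +45 mm. Each fork has a slot 23 mm wide whose floor is 68 mm above the counter; straight to 84 mm, then prongs flaring outwards to 95 mm high, 50 mm over all. Origin: centre of its underside; the handle lies along its x axis
- rest_seat (a point): on the axis of the rest, midway between the forks, level with the slot floors (68 mm above the counter); where the underside of the handle is to lie. Axes as the rest's
- salt_jar: glass salt jar, 44 mm across, 70 mm high, beyond the tumblers; bystander. Origin: underside centre
- mill: dark wooden pepper mill, 48 mm across, 190 mm high; bystander. Origin: underside centre
- oil: green oil bottle, 60 mm across, 230 mm high; bystander. Origin: underside centre
- mug: white mug, 80 mm across, 90 mm high; bystander. Origin: underside centre

How it is judged:
By the outcome, as a careful person would: the job done as asked, in the order asked, and still so for the second after the job is handed in, with the robot touching nothing.
It also fails if it takes over 72 s, if anything falls off the work surface, if the arm or the gripper's body presses on something with over 40 N, if the wrist force passes 120 N, or if a joint passes its speed limit or range.

## Robot

A 6-joint arm with a two-finger parallel gripper is mounted at the origin on the work surface. World frame = base frame: x ahead of the robot, y to its left, z up, the work surface at z = 0. Lengths are in m, angles in rad, forces in N, time in s.
With the tool pointing down it reaches from about 0.3 to 0.825 m from the base axis. Payload 5.4 kg.
Tool frame: the origin (TCP) lies midway between the tips of the shut fingers; the grasp point (between the pads) lies 19 mm behind it; z points along the fingers, y is the line along which they close (so a half turn about z gives the same grasp; the last joint's range is limited). The gripper opens to 92 mm and grips with 3 to 60 N. Pads are 20 mm wide; open, the fingers measure 128 mm over their backs; the gripper's body (75 mm by 189 mm) begins 69 mm behind the grasp point.
Start: joints at [-1.503, 0.158, 1.597, -0, 1.386, -0.21], TCP at [0.158, -0.553, 0.215] pointing down, gripper open.
Joint ranges: [-2.91, 2.91], [-0.94, 2.29], [0.18, 2.7], [-1.29, 4.43], [0.17, 2.64], [-3, 3]. Speed limits (rad/s): [2.57, 2.57, 3.14, 3.14, 3.14, 3.14].

## Interface

Orientations are given as a unit quaternion [w, x, y, z].
In Python, from station import ctrl, optics gives the robot as it stands. The module is installed in compiled form; this text tells all that it offers.
- The arm moves only by the shell command python3 -m inch 'ROWS' [FORCE]. ROWS is JSON, one flat list of numbers, 7 for each row, row after row: the shift along the tool's x, y, z as a fraction of full scale, then the turn, a rotation vector about the tool's x, y, z as a fraction of full scale, then the opening, from -1 (shut) to 1 (fully open). In form: [x, y, z, ax, ay, az, grip, x, y, z, ax, ay, az, grip, ...]. A call has exactly 5 rows; each row is the pose to reach, as a shift and turn from the pose commanded when the call began, along the tool's axes at that moment, turning the shorter way round; what a row does not reach only later rows make up. Full scale, the value 1, is 500 mm for a shift and 180 degrees for a turn. A row lasts 1/12 s, in which the tool goes at most 41.7 mm and 7.16 degrees, less where a joint would pass 70% of its speed; a pose out of reach is approached as far as the arm can. A call with a number of a shift or a turn outside -1 to 1 is refused whole. A call with a gripper value outside its range is refused whole. The fingers move at their own pace and stop on an object; FORCE is the grip in N (left out, the last holds). Time passes only in rows, so rows that repeat a pose let the fingers close, or fill a call up. It gives the time, the measured TCP pose, the force, the opening and the grip force at its end, in the units of the state.
- ctrl.read_state(): the state, without advancing time (a new reading comes with each control period).
- optics.snapshot(name): name is "side" or "top"; returns (picture, depth): 400x640x3 uint8, red, green, blue; 400x640 float32, m along the optical axis (not along the pixel's ray), 0 where there is no reading.
- optics.get_calibration(name): a dict with "mtx" (3x3 intrinsics, pixels), "k1" (the pictures are not rectified: a ray, as slopes to the right and down, at radius r is drawn at 1 + k1 r^2 times it, then the intrinsics apply), "rvec" (rotation vector, rad) and "tvec" (3), from world to camera coordinates, as OpenCV has them. Camera axes: x right, y down, z forward; pixel columns grow to the right and rows downward; lengths in m; the calibration is good to about 2 mm. A picture is of the moment at which its call begins. get_calibration takes no time and is no camera call.
- ctrl.hand_in(): hands the job in; it is judged then, once.
The state is a dict: "time": time; "qpos": joint angles; "dq": joint speeds; "joint_efforts": joint torques, N m; "eef_pos": TCP position; "eef_rot": TCP orientation; "wrist_force": force on the tool from outside, world axes, zero at the start; "moment": the same for the moment, N m; "finger_gap": opening from 0.0 (shut) to 1.0 (fully open); "finger_force": force on a finger pad.
Only numpy, scipy, OpenCV 4.12 (cv2) and the standard library are available. Lean on these libraries where they do the work, as an engineer would, in place of code of your own. Each camera call takes 0.05 s, during which the arm holds its last target. There are 200 camera calls.

## Working session

There is one attempt and no reset: what is moved stays moved. The work goes in short steps, Python scripts to look and compute and a shell command to move; the robot and the scene stay as the last step left them, time stands still between calls to the robot, and variables do not carry over. Pictures are saved under pics/ and viewed, at most 10 in all, crops included, and the job is handed in when it is done.

```bash
mkdir -p pics; cat > h.py <<'E'
import numpy as np, cv2
from station import ctrl, optics
from scipy.spatial.transform import Rotation as R
def cal(n):
    c=optics.get_calibration(n); return np.array(c["mtx"]),float(c["k1"]),cv2.Rodrigues(np.array(c["rvec"],float))[0],np.array(c["tvec"],float).ravel()
def dist(k1): return np.array([k1,0,0,0,0.])
def ray(n,px):
    K,k,Rm,t=cal(n); u=cv2.undistortPoints(np.array(px,float).reshape(-1,1,2),K,dist(k)).reshape(-1,2)
    return -Rm.T@t, np.c_[u,np.ones(len(u))]@Rm
def onplane(n,px,z):
    o,d=ray(n,px); return o+d*((z-o[2])/d[:,2])[:,None]
def cloud(n,dep):
    h,w=dep.shape; v,u=np.mgrid[:h,:w]; o,d=ray(n,np.c_[u.ravel(),v.ravel()]); 
    return (o+d*dep.ravel()[:,None]).reshape(h,w,3)
def pose():
    s=ctrl.read_state(); q=s["eef_rot"]; return np.array(s["eef_pos"]),R.from_quat([q[1],q[2],q[3],q[0]])
E
python3 - <<'E'
from h import *
s=ctrl.read_state(); print(s)
for n in("side","top"):
    p,d=optics.snapshot(n); np.savez(f"{n}0.npz",p=p,d=d); cv2.imwrite(f"pics/{n}0.png",p[:,:,::-1]); K,k,Rm,t=cal(n); print(n,-Rm.T@t,Rm[2],k,K[0,0],(d>0).mean())
E
```

```text
{'time': 0.0, 'qpos': array([-1.50312518e+00,  1.59064089e-01,  1.59821906e+00, -3.04291572e-05,
        1.38620918e+00, -2.10057966e-01]), 'dq': array([-1.99997836e-04,  2.74418823e-04,  1.95852184e-04,  1.12545670e-03,
        9.88456004e-05, -3.54781886e-04]), 'joint_efforts': array([ 2.14964297e-03, -3.85575628e+01, -3.22105050e+01,  7.02235498e-02,
        3.80387041e-02, -1.40072380e-04]), 'eef_pos': array([ 0.15759905, -0.55232533,  0.21361708]), 'eef_rot': array([-9.48496195e-04,  9.90372966e-01,  1.38421409e-01,  5.26495632e-05]), 'wrist_force': array([ 0.26467168,  0.08910174, -0.64648657]), 'moment': array([-0.05554709, -0.00436901,  0.05575041]), 'finger_force': 0.0, 'finger_gap': 1.0014663807971353}
side [0.05507984 0.68235748 0.77686954] [ 0.49094746 -0.60728064 -0.62464455] 0.0023364025898445087 483.1784616824163 0.996015625
top [0.47048465 0.01235641 1.38668936] [ 0.08191926  0.00731918 -0.99661209] -0.034525740539577535 467.24632468988335 0.9958984375
```

View pics/side0.png

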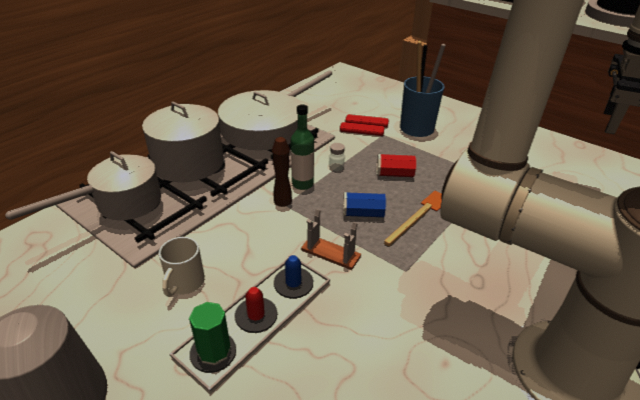

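View pics/top0.png

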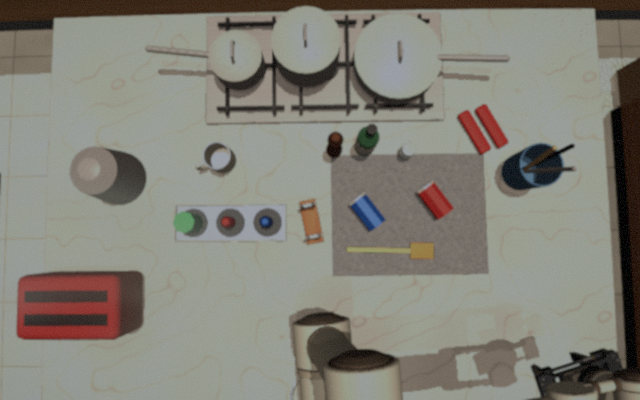

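Side view: blue tumbler at (365,205), red at (397,165), spatula from (388,243) to (435,200), rest at (331,250), pegs at (211,330) green, (255,303) red, (293,270) blue. Top view: blue tumbler (367,212), red (435,201), spatula (390,250), rest (311,221), pegs at (184,222), (228,222), (266,222); the mouths point up and to the left.

```bash
cat > meas.py <<'E'
from h import *
def load(n,i=0): z=np.load(f"{n}{i}.npz"); return z["p"],z["d"]
def masks(p):
    h=cv2.cvtColor(p,cv2.COLOR_RGB2HSV).astype(int); H,S,V=h[...,0],h[...,1],h[...,2]
    return dict(red=((H<6)|(H>174))&(S>170)&(V>60),blue=(H>105)&(H<130)&(S>150)&(V>50),yel=(H>14)&(H<32)&(S>110)&(V>90),green=(H>50)&(H<70)&(S>170)&(V>60))
E
python3 - <<'E'
from meas import *
rois=dict(top=dict(bt=(345,185,390,240),rt=(412,175,458,225),rp=(215,208,242,236),bp=(253,208,280,236),rest=(295,193,328,250),sp=(335,238,440,264),gp=(170,205,205,240)),
 side=dict(bt=(335,185,392,224),rt=(370,148,420,182),rp=(240,280,270,325),bp=(280,248,306,292),rest=(298,205,364,270),sp=(380,185,447,250),gp=(185,295,235,365)))
for n in rois:
    p,d=load(n); C=cloud(n,d); m=masks(p)
    print(n,"table z",np.median(C[215:235,480:520,2]) if n=="top" else np.median(C[330:350,420:440,2]))
    for k,(a,b,c,e) in rois[n].items():
        X=C[b:e,a:c].reshape(-1,3); col=[v[b:e,a:c].ravel() for v in m.values()]
        if k in("bt","rt"):
            for zz in((0.018,0.07),(0.050,0.07)):
                P=X[(X[:,2]>zz[0])&(X[:,2]<zz[1])]; r=cv2.minAreaRect((P[:,:2]*1000).astype(np.float32)); print(k,zz,len(P),np.round(P.mean(0),4),np.round(np.r_[r[0],r[1],r[2]],1),P[:,2].max().round(4))
        elif k in("rp","bp","gp"):
            for lo,hi in((.03,.07),(.07,.1),(.1,.13)):
                P=X[(X[:,2]>lo)&(X[:,2]<hi)]
                if len(P): print(k,lo,len(P),np.round(P.mean(0),4),P.min(0).round(3),P.max(0).round(3))
        elif k=="rest":
            P=X[(X[:,2]>.06)&(X[:,2]<.12)]; r=cv2.minAreaRect((P[:,:2]*1000).astype(np.float32)); print(k,len(P),np.round(np.r_[r[0],r[1],r[2]],1),P[:,2].max())
            P=X[(X[:,2]>.006)&(X[:,2]<.014)]; r=cv2.minAreaRect((P[:,:2]*1000).astype(np.float32)); print(k,"base",len(P),np.round(np.r_[r[0],r[1],r[2]],1))
        else:
            mm=m["yel"].copy(); g=np.zeros_like(mm); g[b:e,a:c]=1; mm&=g; v,u=np.nonzero(mm)
            P=onplane(n,np.c_[u,v],.01); r=cv2.minAreaRect((P[:,:2]*1000).astype(np.float32)); print(k,len(P),np.round(np.r_[r[0],r[1],r[2]],1),np.round(cv2.boxPoints(r),0).tolist())
            Q=C[mm]; print(np.median(Q[:,2]))
            vx,vy,x0,y0=cv2.fitLine((P[:,:2]*1000).astype(np.float32),cv2.DIST_HUBER,0,.01,.01).ravel(); print(vx,vy,x0,y0)
E
```

```text
top table z -0.0003220640001609931
bt (0.018, 0.07) 703 [ 0.5454 -0.1172  0.0499] [ 546.7 -118.7  100.5   56.9   36.9] 0.0627
bt (0.05, 0.07) 408 [ 0.5465 -0.1185  0.0549] [ 546.3 -118.2  100.5   43.6   36.5] 0.0627
rt (0.018, 0.07) 707 [ 0.5761 -0.3126  0.0488] [ 578.1 -317.   100.4   58.    35.7] 0.0617
rt (0.05, 0.07) 393 [ 0.5781 -0.3153  0.0546] [ 577.2 -314.6   98.8   41.8   35.7] 0.0617
rp 0.03 45 [0.5199 0.2741 0.0544] [0.506 0.266 0.03 ] [0.537 0.299 0.07 ]
rp 0.07 95 [0.5221 0.2817 0.0793] [0.508 0.269 0.07 ] [0.537 0.297 0.092]
bp 0.03 28 [0.5185 0.1629 0.0549] [0.505 0.157 0.03 ] [0.538 0.185 0.07 ]
bp 0.07 100 [0.521  0.1727 0.0791] [0.507 0.158 0.07 ] [0.535 0.187 0.089]
rest 128 [522.3  44.8  99.6  47.6  10.7] 0.09952641059807132
rest base 491 [529.2  42.   89.  144.8  89.1]
sp 359 [ 430.  -277.8   67.8   43.8   89.1] [[408.0, -311.0], [451.0, -312.0], [452.0, -244.0], [409.0, -244.0]]
0.005092487142176694
0.0840283 0.99646336 429.67618 -278.0486
gp 0.03 70 [0.5185 0.3698 0.0506] [0.493 0.361 0.031] [0.55  0.391 0.068]
gp 0.07 55 [0.5176 0.3693 0.084 ] [0.493 0.362 0.0
[... 600 characters left out ...]
0787] [0.505 0.27  0.07 ] [0.537 0.302 0.087]
bp 0.03 222 [0.5131 0.1853 0.0505] [0.504 0.168 0.03 ] [0.534 0.194 0.07 ]
bp 0.07 168 [0.5171 0.1803 0.0789] [0.504 0.163 0.07 ] [0.535 0.193 0.089]
rest 382 [512.1 100.7 101.7 156.1  11.1] 0.09798829332776637
rest base 766 [558.5  11.7 135.6 215.6  43.9]
sp 357 [ 436.1 -152.2  191.3   16.8   88.1] [[424.0, -248.0], [441.0, -248.0], [448.0, -57.0], [431.0, -56.0]]
0.013805841144822417
0.03216756 0.9994825 436.22473 -147.54463
gp 0.03 478 [0.503  0.4048 0.0504] [0.49  0.369 0.03 ] [0.541 0.424 0.07 ]
gp 0.07 385 [0.5032 0.4053 0.0856] [0.49  0.369 0.07 ] [0.541 0.424 0.1  ]
gp 0.1 945 [0.5172 0.3964 0.1143] [0.49  0.364 0.1  ] [0.551 0.424 0.119]
```

```bash
cat > plan.py <<'E'
from h import *
from scipy.spatial.transform import Slerp
def rot(yaw,pitch=0):
    c,s=np.cos(np.radians(yaw)),np.sin(np.radians(yaw)); return R.from_matrix(np.array([[c,s,0],[s,-c,0],[0,0,-1]]))*R.from_euler('y',pitch,degrees=True)
def plan(wps,start=None):
    "wps: (grasp point, R, calls). Shift/turn per call, in that call's start frame, as full-scale fractions"
    p,r=start or pose()
    for g,rt,n in wps:
        pt=np.array(g)+rt.apply([0,0,.019]); sl=Slerp([0,1],R.concatenate([r,rt])); g0=p-r.apply([0,0,.019]); rs=r; ps=p
        for i in range(n):
            f=(i+1)/n; r1=sl(f); p1=g0+(np.array(g)-g0)*f+r1.apply([0,0,.019])
            print(np.round(ps*0+rs.inv().apply(p1-ps)/.5,3),np.round((rs.inv()*r1).as_rotvec()/np.pi,3)); rs,ps=r1,p1
        print('--',np.round(p1,3)); r,p=rt,pt
E
python3 - <<'E'
from plan import *
Rg=rot(35.5,50); c=np.array([.5775,-.3135,.028]); pre=c-.12*Rg.apply([0,0,1])
plan([(pre,Rg,4),(c,Rg,2)])
E
```

```text
[ 0.199 -0.044  0.063] [ 0.012  0.069 -0.025]
[ 0.184 -0.026  0.104] [ 0.012  0.069 -0.025]
[ 0.158 -0.008  0.14 ] [ 0.012  0.069 -0.025]
[0.124 0.009 0.169] [ 0.012  0.069 -0.025]
-- [ 0.515 -0.358  0.093]
[-0.   -0.    0.12] [0. 0. 0.]
[0.   0.   0.12] [0. 0. 0.]
-- [ 0.589 -0.305  0.016]
```

```bash
python3 - <<'E'
from meas import *
p,d=load("top"); m=p[185:260,285:340]; s,_=load("side"); m2=s[195:285,290:375]
cv2.imwrite("pics/rest.png",np.hstack([cv2.resize(m,None,fx=7,fy=7,interpolation=2),cv2.resize(m2[:75*1],(400,525),interpolation=2)])[:,:,::-1])
E
```

```text
(no output)
```

View pics/rest.png

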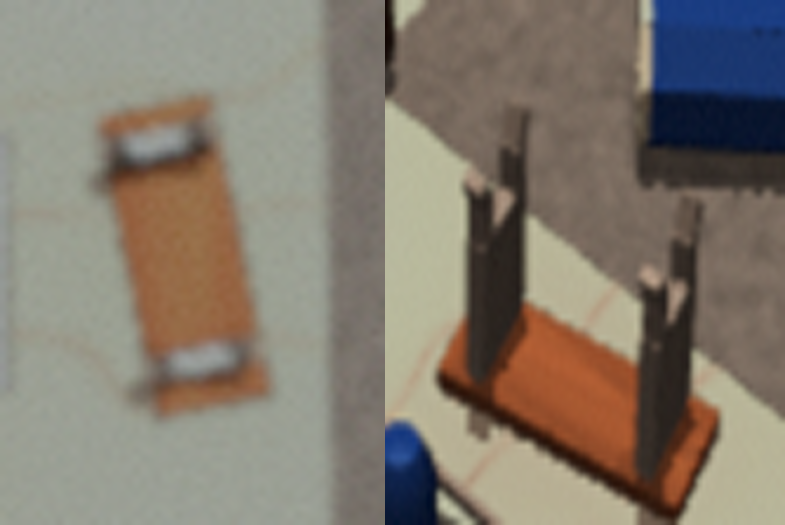

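The crop shows the rest's base running from about (300,200) to (322,243) in the top view, with its forks crossing it. Now to the red pre-grasp.

```bash

python3 -m inch '[0.04,-0.009,0.013,0.002,0.014,-0.005,1, 0.08,-0.018,0.025,0.005,0.028,-0.01,1, 0.12,-0.026,0.038,0.007,0.041,-0.015,1, 0.16,-0.035,0.05,0.01,0.055,-0.02,1, 0.199,-0.044,0.063,0.012,0.069,-0.025,1]' 25
python3 -m inch '[0.037,-0.005,0.021,0.002,0.014,-0.005,1, 0.074,-0.01,0.042,0.005,0.028,-0.01,1, 0.11,-0.016,0.062,0.007,0.041,-0.015,1, 0.147,-0.021,0.083,0.01,0.055,-0.02,1, 0.184,-0.026,0.104,0.012,0.069,-0.025,1]'
python3 -m inch '[0.032,-0.002,0.028,0.002,0.014,-0.005,1, 0.063,-0.003,0.056,0.005,0.028,-0.01,1, 0.095,-0.005,0.084,0.007,0.041,-0.015,1, 0.126,-0.006,0.112,0.01,0.055,-0.02,1, 0.158,-0.008,0.14,0.012,0.069,-0.025,1]'
python3 -m inch '[0.031,0.002,0.042,0.003,0.017,-0.006,1, 0.062,0.005,0.085,0.006,0.035,-0.013,1, 0.093,0.007,0.127,0.009,0.052,-0.019,1, 0.124,0.009,0.169,0.012,0.069,-0.025,1, 0.124,0.009,0.169,0.012,0.069,-0.025,1]'
python3 - <<'E'
from plan import *
Rg=rot(35.5,50); c=np.array([.5775,-.3135,.028]); print(pose()[0],ctrl.read_state()["qpos"])
plan([(c-.12*Rg.apply([0,0,1]),Rg,1)]); plan([(c,Rg,2)])
from meas import *
for n,roi in(("top",(293,190,330,252)),("side",(296,240,366,270))):
    p,_=load(n); h=cv2.cvtColor(p,cv2.COLOR_RGB2HSV); a,b,c_,e=roi; m=np.zeros(p.shape[:2],bool); m[b:e,a:c_]=((h[...,0]<20)&(h[...,1]>130))[b:e,a:c_]
    v,u=np.nonzero(m); P=onplane(n,np.c_[u,v],.010); r=cv2.minAreaRect((P[:,:2]*1000).astype(np.float32)); print(n,len(u),np.round(np.r_[r[0],r[1],r[2]],1))
P=onplane("top",[[285+158/7,185+145/7],[285+205/7,185+362/7]],.09); print(P,P.mean(0))
E
```

```text
time: 0.52
eef_pos: [0.2482, -0.5038, 0.1826]
eef_rot: [-0.034, 0.978, 0.177, 0.106]
wrist_force: [0.5, 0.2, -0.3]
finger_gap: 1.004
finger_force: 0.0
time: 0.93
eef_pos: [0.3377, -0.4553, 0.1521]
eef_rot: [-0.067, 0.952, 0.212, 0.208]
wrist_force: [0.9, 0.1, -0.7]
finger_gap: 0.998
finger_force: 0.0
time: 1.35
eef_pos: [0.4268, -0.407, 0.1223]
eef_rot: [-0.099, 0.914, 0.244, 0.309]
wrist_force: [-0.2, 0.4, -0.1]
finger_gap: 0.999
finger_force: 0.0
time: 1.77
eef_pos: [0.5154, -0.3555, 0.0903]
eef_rot: [-0.134, 0.863, 0.273, 0.404]
wrist_force: [0.4, 0.3, -0.5]
finger_gap: 0.999
finger_force: 0.0
[ 0.51539379 -0.35546546  0.09027921] [-1.21455098  0.49995671  1.69206167  0.86085827  1.36574581 -0.62980587]
[ 0.001  0.004 -0.007] [-0.002 -0.002 -0.003]
-- [ 0.515 -0.358  0.093]
[-0.     0.003  0.116] [-0.001 -0.001 -0.001]
[0.    0.002 0.116] [-0.001 -0.001 -0.001]
-- [ 0.589 -0.305  0.016]
top 372 [520.8  45.6 120.8  42.   11.6]
side 755 [519.9  50.3 129.   54.6  10.9]
[[0.56113794 0.05194289 0.09      ]
 [0.47486514 0.03446943 0.09      ]] [0.51800154 0.04320616 0.09      ]
```

```bash

python3 -m inch '[0,0.001,0.03,0,0,0,1, 0,0.002,0.06,0,0,0,1, 0,0.003,0.09,-0.001,-0.001,-0.001,1, 0,0.003,0.116,-0.001,-0.001,-0.001,1, 0,0.003,0.116,-0.001,-0.001,-0.001,1]' | head -2
python3 -m inch '[0,0.001,0.03,0,0,0,1, 0,0.001,0.06,0,0,0,1, 0,0.002,0.09,-0.001,-0.001,-0.001,1, 0,0.002,0.116,-0.001,-0.001,-0.001,1, 0,0.002,0.116,-0.001,-0.001,-0.001,1]'
python3 - <<'E'
from plan import *
Rg=rot(35.5,50); c=np.array([.5775,-.3135,.028]); plan([(c,Rg,1)])
p,d=optics.snapshot("side"); cv2.imwrite("pics/s1.png",p[100:260,300:500,::-1].repeat(3,0).repeat(3,1))
E
```

```text
time: 2.18
eef_pos: [0.5524, -0.3324, 0.055]
time: 2.6
eef_pos: [0.5892, -0.3073, 0.0173]
eef_rot: [-0.127, 0.864, 0.276, 0.402]
wrist_force: [-1.2, -0.1, -0.8]
finger_gap: 1.001
finger_force: 0.0
[-0.    -0.003  0.004] [ 0.001  0.001 -0.   ]
-- [ 0.589 -0.305  0.016]
```

View pics/s1.png

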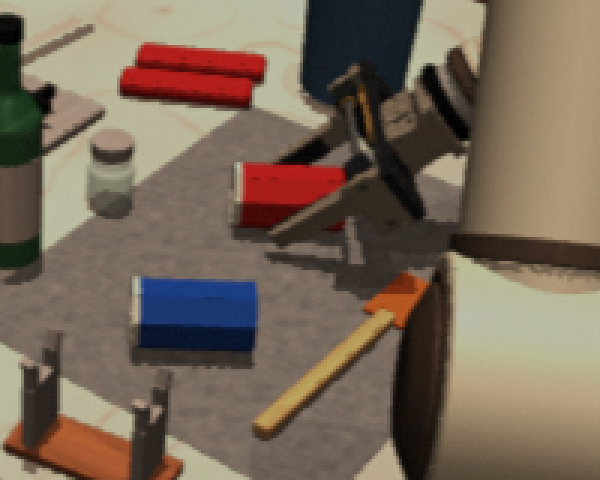

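The open fingers straddle the red tumbler (crop pixels 265–350, 165–240) near its middle. Close at 25 N.

```bash

python3 -m inch '[0,0,0,0,0,0,-1,0,0,0,0,0,0,-1,0,0,0,0,0,0,-1,0,0,0,0,0,0,-1,0,0,0,0,0,0,-1]' 25 >/dev/null
python3 -m inch '[0,0,0,0,0,0,-1,0,0,0,0,0,0,-1,0,0,0,0,0,0,-1,0,0,0,0,0,0,-1,0,0,0,0,0,0,-1]'
python3 - <<'E'
from plan import *
Rg=rot(35.5,50); c=np.array([.5775,-.3135,.028]); up=c+[-.06,.06,.24]
plan([(up,Rg,2),([.521,-.02,.25],rot(17,0),4),([.521,.2835,.22],rot(0,-40),4)])
E
```

```text
time: 3.48
eef_pos: [0.5888, -0.3104, 0.0197]
eef_rot: [-0.125, 0.864, 0.275, 0.402]
wrist_force: [-2.4, -0.9, 3.3]
finger_gap: 0.608
finger_force: 25.0
[ 0.174 -0.086 -0.161] [0.001 0.    0.   ]
[ 0.174 -0.087 -0.16 ] [0.001 0.    0.   ]
-- [ 0.529 -0.245  0.256]
[ 0.029 -0.093  0.058] [-0.011 -0.069  0.024]
[ 0.034 -0.098  0.046] [-0.011 -0.069  0.024]
[ 0.035 -0.103  0.033] [-0.011 -0.069  0.024]
[ 0.033 -0.107  0.02 ] [-0.011 -0.069  0.024]
-- [ 0.521 -0.02   0.231]
[ 0.038 -0.146  0.014] [ 0.008 -0.055  0.023]
[ 0.03  -0.149  0.011] [ 0.008 -0.055  0.023]
[ 0.021 -0.151  0.01 ] [ 0.008 -0.055  0.023]
[ 0.012 -0.152  0.009] [ 0.008 -0.055  0.023]
-- [0.509 0.284 0.205]
```

```bash

python3 -m inch '[0.035,-0.017,-0.032,0,0,0,-1, 0.07,-0.034,-0.064,0,0,0,-1, 0.104,-0.052,-0.097,0,0,0,-1, 0.139,-0.069,-0.129,0,0,0,-1, 0.174,-0.086,-0.161,0.001,0,0,-1]' | sed -n 2,6p
python3 -m inch '[0.035,-0.017,-0.032,0,0,0,-1, 0.07,-0.034,-0.064,0,0,0,-1, 0.104,-0.052,-0.097,0,0,0,-1, 0.139,-0.069,-0.129,0,0,0,-1, 0.174,-0.087,-0.16,0.001,0,0,-1]' | sed -n 2,6p
python3 -m inch '[0.006,-0.019,0.012,-0.002,-0.014,0.005,-1, 0.012,-0.037,0.023,-0.004,-0.028,0.01,-1, 0.017,-0.056,0.035,-0.007,-0.041,0.014,-1, 0.023,-0.074,0.046,-0.009,-0.055,0.019,-1, 0.029,-0.093,0.058,-0.011,-0.069,0.024,-1]' | sed -n 2,6p
python3 -m inch '[0.007,-0.02,0.009,-0.002,-0.014,0.005,-1, 0.014,-0.039,0.018,-0.004,-0.028,0.01,-1, 0.02,-0.059,0.028,-0.007,-0.041,0.014,-1, 0.027,-0.078,0.037,-0.009,-0.055,0.019,-1, 0.034,-0.098,0.046,-0.011,-0.069,0.024,-1]' | sed -n 2,6p
python3 -m inch '[0.007,-0.021,0.007,-0.002,-0.014,0.005,-1, 0.014,-0.041,0.013,-0.004,-0.028,0.01,-1, 0.021,-0.062,0.02,-0.007,-0.041,0.014,-1, 0.028,-0.082,0.026,-0.009,-0.055,0.019,-1, 0.035,-0.103,0.033,-0.011,-0.069,0.024,-1]' | sed -n 2,6p
python3 -m inch '[0.007,-0.021,0.004,-0.002,-0.014,0.005,-1, 0.013,-0.043,0.008,-0.004,-0.028,0.01,-1, 0.02,-0.064,0.012,-0.007,-0.041,0.014,-1, 0.026,-0.086,0.016,-0.009,-0.055,0.019,-1, 0.033,-0.107,0.02,-0.011,-0.069,0.024,-1]' | sed -n 2,6p
python3 - <<'E'
from plan import *
print(ctrl.read_state()["qpos"]); plan([([.521,.2835,.22],rot(0,-40),4)])
E
```

```text
eef_pos: [0.5586, -0.2767, 0.1379]
eef_rot: [-0.127, 0.864, 0.276, 0.402]
wrist_force: [0.4, 0.0, -1.1]
finger_gap: 0.605
finger_force: 25.0
eef_pos: [0.5292, -0.244, 0.256]
eef_rot: [-0.128, 0.864, 0.277, 0.401]
wrist_force: [0.1, -0.5, -1.8]
finger_gap: 0.607
finger_force: 25.0
eef_pos: [0.528, -0.1879, 0.2473]
eef_rot: [-0.097, 0.914, 0.249, 0.304]
wrist_force: [-0.2, -0.1, -0.4]
finger_gap: 0.612
finger_force: 25.0
eef_pos: [0.5262, -0.1314, 0.2405]
eef_rot: [-0.065, 0.952, 0.218, 0.204]
wrist_force: [0.2, -0.0, -0.4]
finger_gap: 0.603
finger_force: 25.0
eef_pos: [0.5238, -0.0748, 0.2348]
eef_rot: [-0.032, 0.977, 0.184, 0.101]
wrist_force: [-0.1, -0.0, -1.3]
finger_gap: 0.609
finger_force: 25.0
eef_pos: [0.521, -0.0181, 0.2298]
eef_rot: [0.001, 0.989, 0.148, -0.003]
wrist_force: [0.7, 0.7, -2.8]
finger_gap: 0.607
finger_force: 25.0
[-0.26407911  0.01317768  1.72147228 -0.00430616  1.41258041  1.00973664]
[ 0.038 -0.145  0.013] [ 0.008 -0.055  0.023]
[ 0.03  -0.148  0.01 ] [ 0.008 -0.055  0.023]
[ 0.021 -0.15   0.009] [ 0.008 -0.055  0.023]
[ 0.012 -0.151  0.009] [ 0.008 -0.055  0.023]
-- [0.509 0.284 0.205]
```

```bash

python3 -m inch '[0.008,-0.029,0.003,0.002,-0.011,0.005,-1, 0.015,-0.058,0.005,0.003,-0.022,0.009,-1, 0.023,-0.087,0.008,0.005,-0.033,0.014,-1, 0.03,-0.116,0.01,0.006,-0.044,0.018,-1, 0.038,-0.145,0.013,0.008,-0.055,0.023,-1]' | sed -n 2,6p
python3 -m inch '[0.006,-0.03,0.002,0.002,-0.011,0.005,-1, 0.012,-0.059,0.004,0.003,-0.022,0.009,-1, 0.018,-0.089,0.006,0.005,-0.033,0.014,-1, 0.024,-0.118,0.008,0.006,-0.044,0.018,-1, 0.03,-0.148,0.01,0.008,-0.055,0.023,-1]' | sed -n 2,6p
python3 -m inch '[0.004,-0.03,0.002,0.002,-0.011,0.005,-1, 0.008,-0.06,0.004,0.003,-0.022,0.009,-1, 0.013,-0.09,0.005,0.005,-0.033,0.014,-1, 0.017,-0.12,0.007,0.006,-0.044,0.018,-1, 0.021,-0.15,0.009,0.008,-0.055,0.023,-1]' | sed -n 2,6p
python3 -m inch '[0.003,-0.038,0.002,0.002,-0.014,0.006,-1, 0.006,-0.076,0.005,0.004,-0.028,0.012,-1, 0.009,-0.114,0.007,0.006,-0.041,0.017,-1, 0.012,-0.151,0.009,0.008,-0.055,0.023,-1, 0.012,-0.151,0.009,0.008,-0.055,0.023,-1]' | sed -n 2,6p
python3 - <<'E'
from plan import *
from meas import masks
print(ctrl.read_state()["qpos"]); plan([([.521,.2835,.22],rot(0,-40),1)])
for n in("side","top"):
    p,d=optics.snapshot(n); np.savez(f"{n}2.npz",p=p,d=d)
    if n=="side": im=p
C=cloud("side",np.load("side2.npz")["d"]); m=masks(im)["red"]; X=C[m]; X=X[(abs(X[:,0]-.52)<.08)&(abs(X[:,1]-.284)<.08)&(X[:,2]>.1)]
print(X.min(0),X.max(0),len(X))
cv2.imwrite("pics/s2.png",im[100:400,150:400,::-1].repeat(2,0).repeat(2,1))
E
```

```text
eef_pos: [0.5179, 0.0569, 0.2231]
eef_rot: [0.001, 0.99, 0.112, -0.09]
wrist_force: [0.1, 0.8, -0.9]
finger_gap: 0.61
finger_force: 25.0
eef_pos: [0.515, 0.1322, 0.2167]
eef_rot: [0.002, 0.981, 0.074, -0.177]
wrist_force: [0.5, 0.3, -0.4]
finger_gap: 0.606
finger_force: 25.0
eef_pos: [0.5122, 0.2077, 0.2106]
eef_rot: [0.002, 0.965, 0.036, -0.261]
wrist_force: [1.2, -0.4, -1.7]
finger_gap: 0.61
finger_force: 25.0
eef_pos: [0.5089, 0.2847, 0.2022]
eef_rot: [0.003, 0.938, -0.001, -0.345]
wrist_force: [0.4, 0.4, -1.8]
finger_gap: 0.608
finger_force: 25.0
[0.22356193 0.73952924 1.00260709 0.16113513 2.08765528 1.82595548]
[-0.004  0.002 -0.005] [ 0.001  0.002 -0.001]
-- [0.509 0.284 0.205]
[0.48742517 0.25877549 0.16966683] [0.54404374 0.31631661 0.26717472] 1795
```

View pics/s2.png

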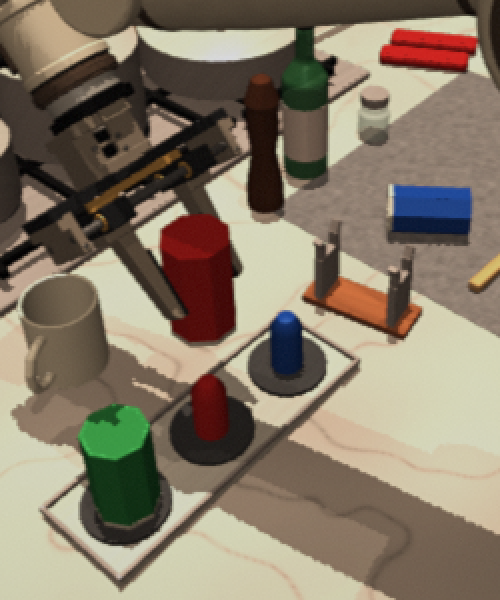

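The red tumbler is held upright and inverted, above the red peg (crop pixel 210,405); its measured axis is 4–5 mm short of the peg in x. Correct and go down.

```bash
python3 - <<'E'
from plan import *
Rf=rot(0,-40)
plan([([.5257,.2835,.20],Rf,1),([.5257,.2835,.082],Rf,2),([.5257,.2835,.066],Rf,1)])
E
```

```text
[ 0.03  -0.002  0.024] [ 0.001  0.001 -0.001]
-- [0.513 0.284 0.185]
[0.076 0.    0.09 ] [0. 0. 0.]
[0.076 0.    0.09 ] [0. 0. 0.]
-- [0.513 0.284 0.067]
[0.021 0.    0.025] [0. 0. 0.]
-- [0.513 0.284 0.051]
```

```bash

python3 -m inch '[0.01,-0.001,0.008,0,0,0,-1, 0.02,-0.002,0.016,0,0.001,0,-1, 0.03,-0.002,0.024,0.001,0.001,-0.001,-1, 0.03,-0.002,0.024,0.001,0.001,-0.001,-1, 0.03,-0.002,0.024,0.001,0.001,-0.001,-1]' | sed -n 2,6p
python3 -m inch '[0.018,0,0.022,0,0,0,-1, 0.036,0,0.044,0,0,0,-1, 0.054,0,0.066,0,0,0,-1, 0.066,0,0.078,0,0,0,-1, 0.066,0,0.078,0,0,0,-1]' | sed -n 2,6p
cat > chk.py <<'E'
from plan import *
from meas import masks
import sys
col,y0=sys.argv[1],float(sys.argv[2])
p,d=optics.snapshot("side"); C=cloud("side",d); m=masks(p)[col]; X=C[m]; X=X[(abs(X[:,0]-.52)<.06)&(abs(X[:,1]-y0)<.06)&(X[:,2]>.05)]
top=X[:,2].max(); lo,hi=np.percentile(X[X[:,2]>.095],[.5,99.5],axis=0); print("tumbler centre",(lo+hi)/2,"span",hi-lo,"top",top)
pp,r=pose(); print("grasp",pp-r.apply([0,0,.019]),"F",ctrl.read_state()["wrist_force"])
E
python3 chk.py red .284
```

```text
eef_pos: [0.5135, 0.2827, 0.1863]
eef_rot: [0.0, 0.94, -0.001, -0.342]
wrist_force: [-1.0, 0.3, -1.4]
finger_gap: 0.605
finger_force: 25.0
eef_pos: [0.5123, 0.2826, 0.1322]
eef_rot: [0.001, 0.939, -0.001, -0.344]
wrist_force: [-0.4, -0.4, -1.2]
finger_gap: 0.607
finger_force: 25.0
tumbler centre [0.5185957  0.28572643 0.14913164] span [0.05336212 0.05479773 0.09566218] top 0.19802276315998246
grasp [0.52516269 0.2828365  0.14828104] F [-0.60589829  0.45701473 -1.39824024]
```

```bash

python3 -m inch '[0.01,0,0.011,0,0,0,-1, 0.02,0,0.023,0,0,0,-1, 0.03,0,0.034,0,0,0,-1, 0.04,0,0.046,0,0,0,-1, 0.05,0,0.057,0,0,0,-1]' | sed -n 2,4p
python3 -m inch '[0.01,0,0.011,0,0,0,-1, 0.02,0,0.023,0,0,0,-1, 0.03,0,0.034,0,0,0,-1, 0.04,0,0.046,0,0,0,-1, 0.049,0,0.057,0,0,0,-1]' | sed -n 2,4p
python3 -m inch '[0,0,0,0,0,0,-1,0,0,0,0,0,0,-1,0,0,0,0,0,0,-1,0,0,0,0,0,0,-1,0,0,0,0,0,0,-1]' | sed -n 2,4p
python3 chk.py red .284
```

```text
eef_pos: [0.5148, 0.283, 0.0969]
eef_rot: [0.0, 0.94, -0.001, -0.342]
wrist_force: [-0.5, -0.0, -2.2]
eef_pos: [0.5153, 0.2829, 0.0593]
eef_rot: [0.0, 0.94, -0.001, -0.342]
wrist_force: [-0.2, 0.6, -1.5]
eef_pos: [0.5157, 0.283, 0.0607]
eef_rot: [0.0, 0.94, -0.001, -0.341]
wrist_force: [1.0, -0.7, -1.5]
tumbler centre [0.52216523 0.28559817 0.1108327 ] span [0.05319541 0.05580924 0.03088351] top 0.12746571841737675
grasp [0.5278633  0.28303234 0.07526028] F [-0.37817351  0.6638674  -1.12040923]
```

```bash

for i in 1; do python3 -m inch '[0.001,0,0.001,0,0,0,-1, 0.002,0,0.002,0,0,0,-1, 0.002,0,0.003,0,0,0,-1, 0.003,0,0.004,0,0,0,-1, 0.004,0,0.004,0,0,0,-1]' | sed -n '2p;4p'; done
python3 -m inch '[0.001,0,0.001,0,0,0,-1, 0.001,0,0.001,0,0,0,-1, 0.002,0,0.002,0,0,0,-1, 0.002,0,0.003,0,0,0,-1, 0.003,0,0.003,0,0,0,-1]' | sed -n '2p;4p'
python3 -m inch '[0.001,0,0.001,0,0,0,-1, 0.001,0,0.001,0,0,0,-1, 0.001,0,0.001,0,0,0,-1, 0.001,0,0.002,0,0,0,-1, 0.001,0,0.002,0,0,0,-1]' | sed -n '2p;4p'
python3 chk.py red .284
```

```text
eef_pos: [0.5155, 0.2829, 0.0572]
wrist_force: [-0.3, -0.9, -2.6]
eef_pos: [0.5157, 0.2829, 0.0552]
wrist_force: [-0.3, -0.4, -0.9]
eef_pos: [0.5155, 0.283, 0.0541]
wrist_force: [-0.4, 0.6, -1.0]
tumbler centre [0.52210969 0.28519097 0.10742823] span [0.05329526 0.05586152 0.02414843] top 0.1206307283663588
grasp [0.52768364 0.2829511  0.06870895] F [-0.10501364  0.46869315 -1.25160946]
```

```bash

python3 -m inch '[0,0,0.001,0,0,0,-1, 0.001,0,0.001,0,0,0,-1, 0.001,0,0.001,0,0,0,-1, 0.001,0,0.002,0,0,0,-1, 0.001,0,0.002,0,0,0,-1]' | sed -n '2p;4p'
python3 -m inch '[0,0,0.001,0,0,0,-1, 0.001,0,0.001,0,0,0,-1, 0.001,0,0.001,0,0,0,-1, 0.001,0,0.002,0,0,0,-1, 0.001,0,0.002,0,0,0,-1]' | sed -n '2p;4p'
python3 chk.py red .284;python3 chk.py green .393
```

```text
eef_pos: [0.5154, 0.283, 0.0535]
wrist_force: [-0.3, -0.2, 1.6]
eef_pos: [0.5155, 0.283, 0.0535]
wrist_force: [1.2, -0.3, 7.2]
tumbler centre [0.52199753 0.28544229 0.10731335] span [0.0538425  0.05532675 0.022923  ] top 0.11990019835656007
grasp [0.52769321 0.28294548 0.06800788] F [ 1.01785534 -1.12520264  7.45609936]
tumbler centre [0.49758974 0.40872635 0.11272117] span [0.00071038 0.00357071 0.00042366] top 0.1129351382195718
grasp [0.52767163 0.28298077 0.06800687] F [ 1.09473406 -0.9507502   7.01012321]
```

```bash

python3 -m inch '[0,0,0,0,0,0,0,0,0,0,0,0,0,0.3,0,0,0,0,0,0,0.7,0,0,0,0,0,0,0.7,0,0,0,0,0,0,0.7]' | sed -n '2p;4,5p'
python3 -m inch '[0,0,-0.02,0,0,0,0.7, 0,0,-0.045,0,0,0,0.7, 0,0,-0.07,0,0,0,0.7, 0,0,-0.095,0,0,0,0.7, 0,0,-0.12,0,0,0,0.7]' | sed -n '2p;4p'
python3 -m inch '[0,0,-0.03,0,0,0,0.7, 0,0,-0.06,0,0,0,0.7, 0,0,-0.09,0,0,0,0.7, 0,0,-0.12,0,0,0,1, 0,0,-0.12,0,0,0,1]' | sed -n '2p;4p'
python3 chk.py red .284
python3 - <<'E'
from plan import *
from meas import masks
p,d=optics.snapshot("top"); np.savez("top3.npz",p=p,d=d); C=cloud("top",d); X=C[185:240,345:390].reshape(-1,3); P=X[(X[:,2]>.018)&(X[:,2]<.07)]; r=cv2.minAreaRect((P[:,:2]*1000).astype(np.float32)); print(np.round(np.r_[r[0],r[1],r[2]],1))
Rg=rot(36,50); c=np.array([.546,-.1155,.026])
plan([([.50,.08,.25],rot(18,5),4),(c-.12*Rg.apply([0,0,1]),Rg,4)])
E
```

```text
eef_pos: [0.5147, 0.2829, 0.0515]
wrist_force: [-0.0, 0.6, -0.2]
finger_gap: 0.838
eef_pos: [0.5536, 0.2829, 0.0981]
wrist_force: [-0.7, 1.0, -0.3]
eef_pos: [0.594, 0.2829, 0.1458]
wrist_force: [-1.0, 0.3, 1.4]
tumbler centre [0.52291527 0.28579578 0.10713364] span [0.0547709  0.05473959 0.02318058] top 0.11936437914454423
grasp [0.60519919 0.28295922 0.15910377] F [ 0.40524197 -0.38487381 -0.48771663]
[ 546.6 -118.6  100.3   56.2   36.8]
[-0.062  0.102 -0.003] [-0.008  0.062 -0.025]
[-0.068  0.097 -0.014] [-0.008  0.062 -0.025]
[-0.071  0.091 -0.027] [-0.008  0.062 -0.025]
[-0.072  0.086 -0.04 ] [-0.008  0.062 -0.025]
-- [0.502 0.081 0.231]
[-0.051  0.113  0.068] [ 0.012  0.062 -0.023]
[-0.071  0.11   0.05 ] [ 0.012  0.062 -0.023]
[-0.087  0.105  0.029] [ 0.012  0.062 -0.023]
[-0.098  0.099  0.006] [ 0.012  0.062 -0.023]
-- [ 0.483 -0.161  0.091]
```

```bash

python3 -m inch '[-0.012,0.02,-0.001,-0.002,0.012,-0.005,1, -0.025,0.041,-0.001,-0.003,0.025,-0.01,1, -0.037,0.061,-0.002,-0.005,0.037,-0.015,1, -0.05,0.082,-0.002,-0.006,0.05,-0.02,1, -0.062,0.102,-0.003,-0.008,0.062,-0.025,1]' | sed -n '2p;4p'
python3 -m inch '[-0.014,0.019,-0.003,-0.002,0.012,-0.005,1, -0.027,0.039,-0.006,-0.003,0.025,-0.01,1, -0.041,0.058,-0.008,-0.005,0.037,-0.015,1, -0.054,0.078,-0.011,-0.006,0.05,-0.02,1, -0.068,0.097,-0.014,-0.008,0.062,-0.025,1]' | sed -n '2p;4p'
python3 -m inch '[-0.014,0.018,-0.005,-0.002,0.012,-0.005,1, -0.028,0.036,-0.011,-0.003,0.025,-0.01,1, -0.043,0.055,-0.016,-0.005,0.037,-0.015,1, -0.057,0.073,-0.022,-0.006,0.05,-0.02,1, -0.071,0.091,-0.027,-0.008,0.062,-0.025,1]' | sed -n '2p;4p'
python3 -m inch '[-0.014,0.017,-0.008,-0.002,0.012,-0.005,1, -0.029,0.034,-0.016,-0.003,0.025,-0.01,1, -0.043,0.052,-0.024,-0.005,0.037,-0.015,1, -0.058,0.069,-0.032,-0.006,0.05,-0.02,1, -0.072,0.086,-0.04,-0.008,0.062,-0.025,1]' | sed -n '2p;4p'
python3 -m inch '[-0.01,0.023,0.014,0.002,0.012,-0.005,1, -0.02,0.045,0.027,0.005,0.025,-0.009,1, -0.031,0.068,0.041,0.007,0.037,-0.014,1, -0.041,0.09,0.054,0.01,0.05,-0.018,1, -0.051,0.113,0.068,0.012,0.062,-0.023,1]' | sed -n '2p;4p'
python3 -m inch '[-0.014,0.022,0.01,0.002,0.012,-0.005,1, -0.028,0.044,0.02,0.005,0.025,-0.009,1, -0.043,0.066,0.03,0.007,0.037,-0.014,1, -0.057,0.088,0.04,0.01,0.05,-0.018,1, -0.071,0.11,0.05,0.012,0.062,-0.023,1]' | sed -n '2p;4p'
python3 - <<'E'
from plan import *
Rg=rot(36,50); c=np.array([.546,-.1155,.026]); plan([(c-.12*Rg.apply([0,0,1]),Rg,2),(c,Rg,2)])
E
```

```text
eef_pos: [0.5674, 0.2315, 0.164]
wrist_force: [0.1, 0.3, -0.1]
eef_pos: [0.5448, 0.1807, 0.1853]
wrist_force: [-0.2, 0.9, 0.1]
eef_pos: [0.5227, 0.1306, 0.2074]
wrist_force: [-0.3, 0.8, 0.1]
eef_pos: [0.5004, 0.0805, 0.23]
wrist_force: [-0.1, -0.1, 0.2]
eef_pos: [0.4971, 0.02, 0.1937]
wrist_force: [-0.7, 0.1, 0.2]
eef_pos: [0.4934, -0.0403, 0.1587]
wrist_force: [-0.1, 0.4, -0.4]
[-0.087  0.105  0.028] [ 0.011  0.062 -0.022]
[-0.097  0.098  0.005] [ 0.011  0.062 -0.022]
-- [ 0.483 -0.161  0.091]
[0.   0.   0.12] [0. 0. 0.]
[-0.   -0.    0.12] [0. 0. 0.]
-- [ 0.558 -0.107  0.014]
```

```bash

python3 -m inch '[-0.017,0.021,0.006,0.002,0.012,-0.004,1, -0.035,0.042,0.011,0.004,0.025,-0.009,1, -0.052,0.063,0.017,0.007,0.037,-0.013,1, -0.07,0.084,0.022,0.009,0.05,-0.018,1, -0.087,0.105,0.028,0.011,0.062,-0.022,1]' | sed -n '2p;4p'
python3 -m inch '[-0.024,0.025,0.001,0.003,0.015,-0.005,1, -0.048,0.049,0.002,0.006,0.031,-0.011,1, -0.073,0.074,0.004,0.008,0.047,-0.017,1, -0.097,0.098,0.005,0.011,0.062,-0.022,1, -0.097,0.098,0.005,0.011,0.062,-0.022,1]' | sed -n '2p;4p'
python3 - <<'E'
from plan import *
Rg=rot(36,50); c=np.array([.546,-.1155,.026]); plan([(c,Rg,2)])
E
```

```text
eef_pos: [0.4888, -0.1006, 0.125]
wrist_force: [1.8, 0.5, 0.6]
eef_pos: [0.4829, -0.162, 0.0897]
wrist_force: [-0.6, 0.3, 0.1]
[ 0.001 -0.001  0.12 ] [ 0.    -0.    -0.001]
[ 0.001 -0.001  0.12 ] [ 0.    -0.    -0.001]
-- [ 0.558 -0.107  0.014]
```

```bash

python3 -m inch '[0,0,0.024,0,0,0,1, 0,0,0.048,0,0,0,1, 0,0,0.072,0,0,0,1, 0,-0.001,0.096,0,0,0,1, 0.001,-0.001,0.12,0,0,-0.001,1]' | sed -n '2p;4p'
python3 -m inch '[0,0,0.024,0,0,0,1, 0,0,0.048,0,0,0,1, 0,0,0.072,0,0,0,1, 0,-0.001,0.096,0,0,0,1, 0,-0.001,0.12,0,0,-0.001,1]' | sed -n '2p;4p'
python3 - <<'E'
from plan import *
Rg=rot(36,50); c=np.array([.546,-.1155,.026]); plan([(c,Rg,1)])
p,d=optics.snapshot("side"); cv2.imwrite("pics/s3.png",p[100:260,280:480,::-1].repeat(3,0).repeat(3,1))
E
```

```text
eef_pos: [0.5228, -0.1319, 0.0545]
wrist_force: [0.4, 1.0, 0.3]
eef_pos: [0.5597, -0.1055, 0.0157]
wrist_force: [1.0, -0.3, 0.0]
[-0.006  0.    -0.001] [0.    0.    0.003]
-- [ 0.558 -0.107  0.014]
```

View pics/s3.png

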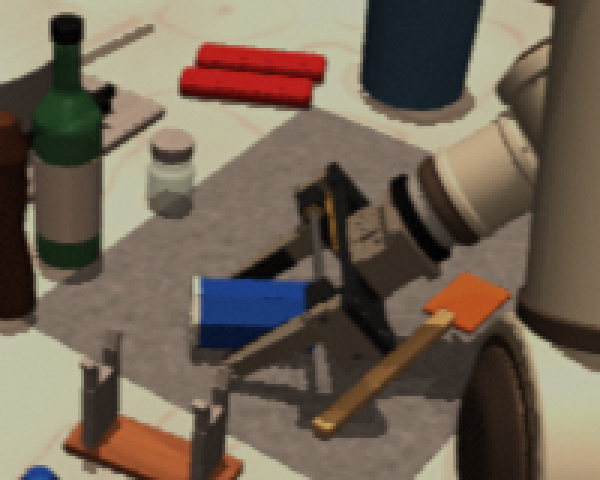

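The fingers straddle the blue tumbler (crop 230–330, 280–360); the body clears the spatula. Drop 2 mm and close.

```bash

python3 -m inch '[-0.004,0,0,0,0,0.002,1,-0.004,0,0,0,0,0.002,-1,-0.004,0,0,0,0,0.002,-1,-0.004,0,0,0,0,0.002,-1,-0.004,0,0,0,0,0.002,-1]' 25 >/dev/null
python3 -m inch '[0,0,0,0,0,0,-1,0,0,0,0,0,0,-1,0,0,0,0,0,0,-1,0,0,0,0,0,0,-1,0,0,0,0,0,0,-1]'
python3 - <<'E'
from plan import *
p,r=pose(); g=p-r.apply([0,0,.019]); print(g)
plan([(g+[-.03,.03,.22],r,2),([.521,.04,.25],rot(18,0),3),([.523,.174,.19],rot(0,-40),3)])
E
```

```text
time: 18.57
eef_pos: [0.5582, -0.108, 0.0153]
eef_rot: [-0.128, 0.862, 0.281, 0.403]
wrist_force: [-1.3, -2.2, 2.9]
finger_gap: 0.608
finger_force: 25.0
[ 0.54639795 -0.11654863  0.02748756]
[ 0.164 -0.041 -0.147] [0. 0. 0.]
[ 0.164 -0.041 -0.147] [0. 0. 0.]
-- [ 0.528 -0.078  0.235]
[ 0.024 -0.065  0.037] [-0.014 -0.092  0.031]
[ 0.027 -0.07   0.023] [-0.014 -0.092  0.031]
[ 0.024 -0.075  0.01 ] [-0.014 -0.092  0.031]
-- [0.521 0.04  0.231]
[ 0.02  -0.086  0.039] [ 0.012 -0.073  0.032]
[ 0.021 -0.088  0.035] [ 0.012 -0.073  0.032]
[ 0.02  -0.09   0.032] [ 0.012 -0.073  0.032]
-- [0.511 0.174 0.175]
```

```bash

python3 -m inch '[0.033,-0.008,-0.029,0,0,0,-1, 0.066,-0.016,-0.059,0,0,0,-1, 0.098,-0.025,-0.088,0,0,0,-1, 0.131,-0.033,-0.118,0,0,0,-1, 0.164,-0.041,-0.147,0,0,0,-1]' | sed -n '2p;4p'
python3 -m inch '[0.033,-0.008,-0.029,0,0,0,-1, 0.066,-0.016,-0.059,0,0,0,-1, 0.098,-0.025,-0.088,0,0,0,-1, 0.131,-0.033,-0.118,0,0,0,-1, 0.164,-0.041,-0.147,0,0,0,-1]' | sed -n '2p;4p'
python3 -m inch '[0.005,-0.013,0.007,-0.003,-0.018,0.006,-1, 0.01,-0.026,0.015,-0.006,-0.037,0.012,-1, 0.014,-0.039,0.022,-0.008,-0.055,0.019,-1, 0.019,-0.052,0.03,-0.011,-0.074,0.025,-1, 0.024,-0.065,0.037,-0.014,-0.092,0.031,-1]' | sed -n '2p;4p'
python3 -m inch '[0.005,-0.014,0.005,-0.003,-0.018,0.006,-1, 0.011,-0.028,0.009,-0.006,-0.037,0.012,-1, 0.016,-0.042,0.014,-0.008,-0.055,0.019,-1, 0.022,-0.056,0.018,-0.011,-0.074,0.025,-1, 0.027,-0.07,0.023,-0.014,-0.092,0.031,-1]' | sed -n '2p;4p'
python3 -m inch '[0.005,-0.015,0.002,-0.003,-0.018,0.006,-1, 0.01,-0.03,0.004,-0.006,-0.037,0.012,-1, 0.014,-0.045,0.006,-0.008,-0.055,0.019,-1, 0.019,-0.06,0.008,-0.011,-0.074,0.025,-1, 0.024,-0.075,0.01,-0.014,-0.092,0.031,-1]' | sed -n '2p;4p'
python3 -m inch '[0.004,-0.017,0.008,0.002,-0.015,0.006,-1, 0.008,-0.034,0.016,0.005,-0.029,0.013,-1, 0.012,-0.052,0.023,0.007,-0.044,0.019,-1, 0.016,-0.069,0.031,0.01,-0.058,0.026,-1, 0.02,-0.086,0.039,0.012,-0.073,0.032,-1]' | sed -n '2p;4p'
python3 -m inch '[0.004,-0.018,0.007,0.002,-0.015,0.006,-1, 0.008,-0.035,0.014,0.005,-0.029,0.013,-1, 0.013,-0.053,0.021,0.007,-0.044,0.019,-1, 0.017,-0.07,0.028,0.01,-0.058,0.026,-1, 0.021,-0.088,0.035,0.012,-0.073,0.032,-1]' | sed -n '2p;4p'
python3 -m inch '[0.005,-0.022,0.008,0.003,-0.018,0.008,-1, 0.01,-0.045,0.016,0.006,-0.037,0.016,-1, 0.015,-0.067,0.024,0.009,-0.055,0.024,-1, 0.02,-0.09,0.032,0.012,-0.073,0.032,-1, 0.02,-0.09,0.032,0.012,-0.073,0.032,-1]' | sed -n '2p;4p'
python3 - <<'E'
from plan import *
plan([([.523,.174,.19],rot(0,-40),1)])
E
python3 chk.py blue .174
```

```text
eef_pos: [0.5419, -0.0918, 0.1251]
wrist_force: [0.2, -0.4, -1.5]
eef_pos: [0.5266, -0.077, 0.2351]
wrist_force: [-0.4, -0.6, -0.5]
eef_pos: [0.5254, -0.038, 0.2315]
wrist_force: [0.7, -0.2, -1.1]
eef_pos: [0.523, 0.0012, 0.2304]
wrist_force: [1.1, -0.3, 0.2]
eef_pos: [0.5194, 0.0407, 0.23]
wrist_force: [0.3, -0.7, -1.1]
eef_pos: [0.5154, 0.0846, 0.2102]
wrist_force: [-0.8, 0.3, -1.1]
eef_pos: [0.5121, 0.1292, 0.1919]
wrist_force: [-0.1, -0.6, -0.1]
eef_pos: [0.5082, 0.1753, 0.1712]
wrist_force: [1.1, -0.3, -1.2]
[-0.002  0.003 -0.01 ] [-0.     0.002  0.001]
-- [0.511 0.174 0.175]
tumbler centre [0.52101054 0.1781957  0.19202214] span [0.05379885 0.05434871 0.09395771] top 0.23955608879041246
grasp [0.52085769 0.17443889 0.18698006] F [-0.3863692  -0.21298975 -0.89967101]
```

```bash

python3 -m inch '[0.01,0,0.012,0,0,0,-1, 0.02,0,0.024,0,0.001,0,-1, 0.03,0,0.035,0,0.002,0.001,-1, 0.04,0,0.047,0,0.002,0.001,-1, 0.049,0,0.059,0,0.002,0.001,-1]' | sed -n '2p;4p'
python3 -m inch '[0.01,0,0.012,0,0,0,-1, 0.02,0,0.024,0,0,0,-1, 0.03,0,0.035,0,0,0,-1, 0.04,0,0.047,0,0,0,-1, 0.049,0,0.059,0,0,0,-1]' | sed -n '2p;4p'
python3 chk.py blue .174
python3 -m inch '[0.01,0,0.012,0,0,0,-1, 0.02,0,0.024,0,0,0,-1, 0.03,0,0.035,0,0,0,-1, 0.04,0,0.047,0,0,0,-1, 0.049,0,0.057,0,0,0,-1]' | sed -n '2p;4p'
python3 -m inch '[0,0,0,0,0,0,-1,0,0,0,0,0,0,-1,0,0,0,0,0,0,-1,0,0,0,0,0,0,-1,0,0,0,0,0,0,-1]' | sed -n 2,4p
python3 chk.py blue .174
```

```text
eef_pos: [0.5094, 0.174, 0.1364]
wrist_force: [-0.7, -0.8, -1.6]
eef_pos: [0.5097, 0.1743, 0.0976]
wrist_force: [0.5, 0.3, -0.9]
tumbler centre [0.52026973 0.17713707 0.1316752 ] span [0.05160825 0.05532148 0.06821076] top 0.16617735075244366
grasp [0.52091991 0.1741803  0.11075953] F [-0.47391201 -0.29867212 -3.02403111]
eef_pos: [0.5103, 0.1743, 0.0599]
wrist_force: [-0.3, -0.7, -1.2]
eef_pos: [0.5109, 0.1744, 0.0614]
eef_rot: [-0.0, 0.941, 0.0, -0.337]
wrist_force: [-0.4, 0.2, -1.7]
tumbler centre [0.52097778 0.17689661 0.11272736] span [0.05217985 0.05441695 0.03422233] top 0.13003549786124258
grasp [0.52286102 0.17435508 0.07598312] F [-0.13054725  0.91395066 -1.71963489]
```

```bash

python3 -m inch '[0.002,0,0.002,0,0,0,-1, 0.004,0,0.004,0,0,0,-1, 0.006,0,0.007,0,0,0,-1, 0.008,0,0.009,0,0,0,-1, 0.01,0,0.011,0,0,0,-1]' | sed -n '2p;4p'
python3 -m inch '[0,0,0.001,0,0,0,-1, 0.001,0,0.001,0,0,0,-1, 0.001,0,0.001,0,0,0,-1, 0.001,0,0.002,0,0,0,-1, 0.001,0,0.002,0,0,0,-1]' | sed -n '2p;4p'
python3 -m inch '[0,0,0.001,0,0,0,-1, 0.001,0,0.001,0,0,0,-1, 0.001,0,0.001,0,0,0,-1, 0.001,0,0.002,0,0,0,-1, 0.001,0,0.002,0,0,0,-1]' | sed -n '2p;4p'
python3 chk.py blue .174
```

```text
eef_pos: [0.5108, 0.1743, 0.0532]
wrist_force: [-0.2, 0.7, -0.5]
eef_pos: [0.5106, 0.1743, 0.0524]
wrist_force: [0.0, -0.4, -1.1]
eef_pos: [0.5103, 0.1743, 0.0513]
wrist_force: [0.5, 0.1, -1.6]
tumbler centre [0.52113587 0.17730283 0.10768842] span [0.05259439 0.05507218 0.02388906] top 0.12061796277563808
grasp [0.52237443 0.17432099 0.06590946] F [ 0.16404919  1.14016789 -1.34304474]
```

```bash

python3 -m inch '[0,0,0.001,0,0,0,-1, 0.001,0,0.001,0,0,0,-1, 0.001,0,0.001,0,0,0,-1, 0.001,0,0.002,0,0,0,-1, 0.001,0,0.002,0,0,0,-1]' | sed -n '2p;4p'
python3 -m inch '[0,0,0.001,0,0,0,-1, 0.001,0,0.001,0,0,0,-1, 0.001,0,0.001,0,0,0,-1, 0.001,0,0.001,0,0,0,-1, 0.001,0,0.001,0,0,0,-1]' | sed -n '2p;4p'
python3 chk.py blue .174
```

```text
eef_pos: [0.5102, 0.1743, 0.0506]
wrist_force: [0.4, -0.5, 1.3]
eef_pos: [0.5103, 0.1744, 0.0506]
wrist_force: [-0.2, 0.7, 6.1]
tumbler centre [0.52129379 0.1772322  0.10720523] span [0.05244236 0.05424492 0.02395888] top 0.1195097068362152
grasp [0.52241048 0.17434725 0.06522315] F [-0.13703415  0.36931395  6.12539017]
```

```bash

python3 -m inch '[0,0,0,0,0,0,0,0,0,0,0,0,0,0.3,0,0,0,0,0,0,0.7,0,0,0,0,0,0,0.7,0,0,0,0,0,0,0.7]' | sed -n '2p;4,5p'
python3 -m inch '[0,0,-0.02,0,0,0,0.7, 0,0,-0.045,0,0,0,0.7, 0,0,-0.07,0,0,0,0.7, 0,0,-0.095,0,0,0,0.7, 0,0,-0.12,0,0,0,0.7]' | sed -n '2p;4p'
python3 -m inch '[0,0,-0.03,0,0,0,0.7, 0,0,-0.06,0,0,0,0.7, 0,0,-0.09,0,0,0,0.7, 0,0,-0.12,0,0,0,0.7, 0,0,-0.12,0,0,0,0.7]' | sed -n '2p;4p'
python3 chk.py blue .174; python3 chk.py red .284
python3 - <<'E'
from meas import *
for n,roi in(("top",(335,238,440,264)),("side",(380,180,447,250))):
    p,d=optics.snapshot(n); np.savez(f"{n}4.npz",p=p,d=d); h=cv2.cvtColor(p,cv2.COLOR_RGB2HSV); a,b,c_,e=roi
    m=np.zeros(p.shape[:2],bool); m[b:e,a:c_]=((h[...,0]>3)&(h[...,0]<35)&(h[...,1]>75)&(h[...,2]>70))[b:e,a:c_]
    N,L,S,_=cv2.connectedComponentsWithStats(m.astype(np.uint8)); i=1+S[1:,4].argmax(); v,u=np.nonzero(L==i)
    P=onplane(n,np.c_[u,v],.012)*1000; Y=P[:,1]; print(n,len(u),"y",Y.min(),Y.max(),"x",P[:,0].min(),P[:,0].max())
    for y0 in range(-310,-40,20):
        s=P[(Y>y0-5)&(Y<y0+5),0]; 
        if len(s): print(y0,s.mean().round(1),(s.max()-s.min()).round(1),end=" | ")
    H=P[(Y>-235)]; c=np.polyfit(H[:,1],H[:,0],1); print("\nfit",c,np.degrees(np.arctan(c[0])))
E
```

```text
eef_pos: [0.51, 0.1743, 0.0491]
wrist_force: [0.1, -0.7, 0.3]
finger_gap: 0.837
eef_pos: [0.5492, 0.1743, 0.0968]
wrist_force: [0.8, 0.3, -0.0]
eef_pos: [0.589, 0.1741, 0.1449]
wrist_force: [0.5, -0.5, 0.8]
tumbler centre [0.52207153 0.17751737 0.10778942] span [0.05175057 0.05369005 0.02239566] top 0.11968909801048977
grasp [0.60000365 0.17415875 0.15815508] F [ 0.56800563  0.31547587 -0.10743779]
tumbler centre [0.5228205  0.28556491 0.10706403] span [0.05529236 0.05572513 0.02375536] top 0.11979112278727
grasp [0.59896545 0.17421811 0.15697443] F [-0.17942941  0.27079117  0.1120293 ]
top 697 y -311.8318367526558 -59.38575291533725 x 405.33669662017 455.35576463320996
-310 432.0 46.7 | -290 433.0 46.7 | -270 431.7 46.7 | -250 430.9 46.7 | -230 431.8 11.8 | -210 432.6 11.8 | -190 432.9 11.8 | -170 434.2 14.7 | -150 436.0 11.7 | -130 437.0 11.7 | -110 436.1 14.7 | -90 438.7 11.7 | -70 436.6 11.7 | 
fit [3.88564194e-02 4.41034302e+02] 2.225189412454162
side 525 y -258.86416686199243 -47.630632302593014 x 410.3902676817271 453.8031176475492
-250 443.5 23.9 | -230 430.6 40.9 | -210 431.9 21.2 | -190 432.6 21.1 | -170 434.2 22.7 | -150 433.9 20.7 | -130 434.9 22.3 | -110 435.8 18.5 | -90 436.1 21.9 | -70 436.0 21.6 | -50 434.7 17.9 | 
fit [3.03388856e-02 4.38550329e+02] 1.7377570590550004
```

Both tumblers stand on their feet (tops level with the reference). Spatula: balance point ≈ (0.434, −0.166), blade heading −92°. Now plan for it.

```bash
python3 - <<'E'
from plan import *
o=np.array([.434,-.166,0]); print(ctrl.read_state()["qpos"],ctrl.read_state()["time"])
plan([([.53,.06,.27],rot(-40,-15),3),(o+[0,0,.119],rot(-92,0),3)])
E
```

```text
[0.06811802 0.89683361 0.87232596 0.04967698 2.0610957  1.6458295 ] 27.35
[-0.078  0.073 -0.03 ] [0.034 0.044 0.066]
[-0.055  0.084 -0.049] [0.034 0.044 0.066]
[-0.029  0.087 -0.065] [0.034 0.044 0.066]
-- [0.526 0.063 0.252]
[0.076 0.156 0.085] [0.013 0.026 0.096]
[0.112 0.131 0.086] [0.013 0.026 0.096]
[0.14  0.098 0.092] [0.013 0.026 0.096]
-- [ 0.434 -0.166  0.1  ]
```

```bash

python3 -m inch '[-0.016,0.015,-0.006,0.007,0.009,0.013,0.7, -0.031,0.029,-0.012,0.014,0.018,0.026,0.7, -0.047,0.044,-0.018,0.02,0.026,0.04,0.7, -0.062,0.058,-0.024,0.027,0.035,0.053,0.7, -0.078,0.073,-0.03,0.034,0.044,0.066,0.7]' | sed -n '2p;4p'
python3 -m inch '[-0.011,0.017,-0.01,0.007,0.009,0.013,0.7, -0.022,0.034,-0.02,0.014,0.018,0.026,0.7, -0.033,0.05,-0.029,0.02,0.026,0.04,0.7, -0.044,0.067,-0.039,0.027,0.035,0.053,0.7, -0.055,0.084,-0.049,0.034,0.044,0.066,0.7]' | sed -n '2p;4p'
python3 -m inch '[-0.006,0.017,-0.013,0.007,0.009,0.013,0.5, -0.012,0.035,-0.026,0.014,0.018,0.026,0.5, -0.017,0.052,-0.039,0.02,0.026,0.04,0.5, -0.023,0.07,-0.052,0.027,0.035,0.053,0.5, -0.029,0.087,-0.065,0.034,0.044,0.066,0.5]' | sed -n '2p;4p'
python3 -m inch '[0.015,0.031,0.017,0.003,0.005,0.019,0.3, 0.03,0.062,0.034,0.005,0.01,0.038,0.3, 0.046,0.094,0.051,0.008,0.016,0.058,0.3, 0.061,0.125,0.068,0.01,0.021,0.077,0.3, 0.076,0.156,0.085,0.013,0.026,0.096,0.3]' | sed -n '2p;4p'
python3 -m inch '[0.022,0.026,0.017,0.003,0.005,0.019,0.3, 0.045,0.052,0.034,0.005,0.01,0.038,0.3, 0.067,0.079,0.052,0.008,0.016,0.058,0.3, 0.09,0.105,0.069,0.01,0.021,0.077,0.3, 0.112,0.131,0.086,0.013,0.026,0.096,0.3]' | sed -n '2p;4p'
python3 - <<'E'
from plan import *
o=np.array([.434,-.166,0]); print(ctrl.read_state()["qpos"])
plan([(o+[0,0,.079],rot(-92,0),2)])
E
```

```text
eef_pos: [0.5646, 0.1375, 0.1778]
wrist_force: [-0.5, -0.4, 1.0]
eef_pos: [0.5448, 0.1002, 0.2144]
wrist_force: [0.1, -0.1, 1.1]
eef_pos: [0.5252, 0.0627, 0.2513]
wrist_force: [0.3, 0.1, -0.6]
eef_pos: [0.4951, -0.0138, 0.1995]
wrist_force: [0.3, 0.0, 0.4]
eef_pos: [0.4651, -0.0899, 0.149]
wrist_force: [1.0, -0.1, 0.9]
[-0.48031065  0.0051811   1.89668636  0.04908967  1.31276758  2.38154559]
[0.073 0.048 0.084] [0.005 0.013 0.048]
[0.076 0.039 0.086] [0.005 0.013 0.048]
-- [ 0.434 -0.166  0.06 ]
```

```bash

python3 -m inch '[0.015,0.01,0.017,0.001,0.003,0.01,0.3, 0.029,0.019,0.034,0.002,0.005,0.019,0.3, 0.044,0.029,0.05,0.003,0.008,0.029,0.3, 0.058,0.038,0.067,0.004,0.01,0.038,0.3, 0.073,0.048,0.084,0.005,0.013,0.048,0.3]' | sed -n '2p;4p'
python3 -m inch '[0.019,0.01,0.021,0.001,0.003,0.012,0.3, 0.038,0.02,0.043,0.002,0.006,0.024,0.3, 0.057,0.03,0.065,0.004,0.01,0.036,0.3, 0.076,0.039,0.086,0.005,0.013,0.048,0.3, 0.076,0.039,0.086,0.005,0.013,0.048,0.3]' | sed -n '2p;4p'
python3 - <<'E'
from plan import *
o=np.array([.434,-.166,0]); print(ctrl.read_state()["qpos"],pose()[0])
plan([(o+[0,0,.024],rot(-92,0),1)])
p,d=optics.snapshot("side"); cv2.imwrite("pics/s4.png",p[130:290,330:530,::-1].repeat(3,0).repeat(3,1))
E
```

```text
eef_pos: [0.4505, -0.128, 0.1049]
wrist_force: [-0.6, -0.4, 0.9]
eef_pos: [0.4331, -0.1657, 0.0591]
wrist_force: [-0.7, 0.2, 0.1]
[-6.25465744e-01  6.37212767e-02  2.03265183e+00 -2.54392358e-03
  1.04988876e+00  2.55288192e+00] [ 0.43306481 -0.16573439  0.05913614]
[ 0.001 -0.002  0.108] [ 0.002  0.    -0.   ]
-- [ 0.434 -0.166  0.005]
```

View pics/s4.png

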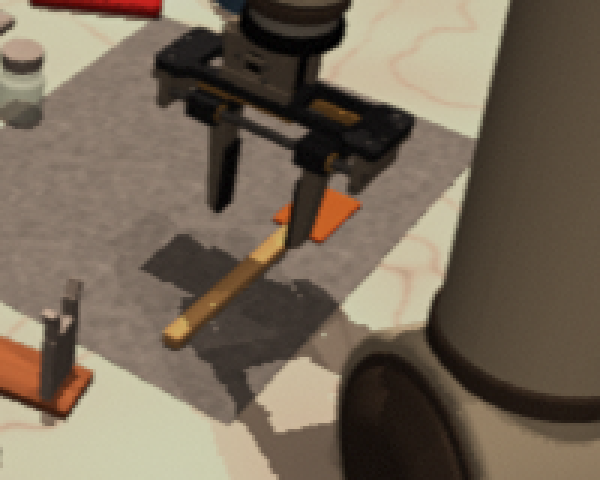

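The fingers (crop 220,205 and 300,240) are either side of the handle line. Descend and close.

```bash

python3 -m inch '[0,0,0.025,0,0,0,0.3, 0,-0.001,0.05,0.001,0,0,0.3, 0.001,-0.002,0.075,0.002,0,0,0.3, 0.001,-0.002,0.1,0.002,0,0,0.3, 0.001,-0.002,0.107,0.002,0,0,0.3]' | sed -n '2p;4p'
python3 -m inch '[0,0,0,0,0,0,0.3,0,0,0,0,0,0,-1,0,0,0,0,0,0,-1,0,0,0,0,0,0,-1,0,0,0,0,0,0,-1]' 40 | sed -n '2,6p'
python3 -m inch '[0,0,0,0,0,0,-1,0,0,0,0,0,0,-1,0,0,0,0,0,0,-1,0,0,0,0,0,0,-1,0,0,0,0,0,0,-1]' | sed -n '2,6p'
python3 - <<'E'
from plan import *
p,r=pose(); print(r.as_matrix()[:,0]); g=p-r.apply([0,0,.019])
plan([(g+[0.01,.03,.2],r,2)])
E
```

```text
eef_pos: [0.4358, -0.1659, 0.0071]
wrist_force: [-0.5, -0.2, 0.3]
eef_pos: [0.4371, -0.1674, 0.009]
eef_rot: [0.001, -0.695, 0.719, -0.003]
wrist_force: [-0.8, 0.3, -0.7]
finger_gap: 0.381
finger_force: 0.0
eef_pos: [0.4364, -0.1671, 0.0084]
eef_rot: [0.001, -0.695, 0.719, -0.002]
wrist_force: [-2.1, -0.0, 2.7]
finger_gap: 0.161
finger_force: 40.0
[-0.03353482 -0.9994363   0.00158095]
[-0.03 -0.01 -0.2 ] [0. 0. 0.]
[-0.03 -0.01 -0.2 ] [0. 0. 0.]
-- [ 0.446 -0.137  0.208]
```

The grip is shallow (tips at 8 mm of a 14 mm handle); open, go 4.5 mm lower and regrip.

```bash

python3 -m inch '[0,0,0,0,0,0,0,0,0,0,0,0,0,0,0,0,0.003,0,0,0,0,0,0,0.006,0,0,0,0,0,0,0.009,0,0,0,0]' 40 | sed -n '2,6p'
python3 -m inch '[0,0,0,0,0,0,-1,0,0,0,0,0,0,-1,0,0,0,0,0,0,-1,0,0,0,0,0,0,-1,0,0,0,0,0,0,-1]' | sed -n '2,6p'
python3 - <<'E'
from plan import *
p,r=pose(); print(r.as_matrix()[:,0]); 
E
```

```text
eef_pos: [0.4365, -0.1671, 0.0035]
eef_rot: [0.001, -0.695, 0.719, -0.002]
wrist_force: [0.3, 0.6, -0.1]
finger_gap: 0.494
finger_force: 0.0
eef_pos: [0.4366, -0.1672, 0.0038]
eef_rot: [0.001, -0.695, 0.719, -0.003]
wrist_force: [-0.3, -0.6, -0.3]
finger_gap: 0.168
finger_force: 40.0
[-0.03357209 -0.99943489  0.0016806 ]
```

```bash

python3 -m inch '[0,0,-0.02,0,0,0,-1, 0,0,-0.05,0,0,0,-1, -0.01,0,-0.09,0,0,0,-1, -0.02,-0.01,-0.14,0,0,0,-1, -0.03,-0.01,-0.2,0,0,0,-1]' | sed -n '2p;4,6p'
python3 -m inch '[-0.006,-0.002,-0.04,0,0,0,-1, -0.012,-0.004,-0.08,0,0,0,-1, -0.018,-0.006,-0.12,0,0,0,-1, -0.024,-0.008,-0.16,0,0,0,-1, -0.03,-0.01,-0.2,0,0,0,-1]' | sed -n '2p;4,6p'
python3 - <<'E'
from plan import *
plan([([.519,.0475,.209],rot(11.2,0),4)])
p,d=optics.snapshot("side"); cv2.imwrite("pics/s5.png",p[60:260,300:500,::-1].repeat(2,0).repeat(2,1))
E
```

```text
eef_pos: [0.4408, -0.1513, 0.1043]
wrist_force: [0.4, -0.7, -1.1]
finger_gap: 0.166
finger_force: 40.0
eef_pos: [0.4462, -0.1367, 0.2054]
wrist_force: [0.1, -0.1, -0.6]
finger_gap: 0.167
finger_force: 40.0
[-0.093 -0.033  0.008] [-0.    -0.001 -0.143]
[-0.07  -0.071  0.008] [-0.    -0.001 -0.143]
[-0.032 -0.094  0.008] [-0.    -0.001 -0.143]
[ 0.012 -0.098  0.008] [-0.    -0.001 -0.143]
-- [0.519 0.047 0.19 ]
```

View pics/s5.png

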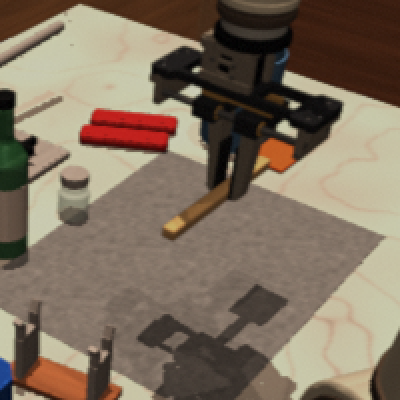

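The spatula hangs level in the grip (crop 165–300, 140–235). Turn it over the rest.

```bash

python3 -m inch '[-0.019,-0.007,0.002,0,0,-0.029,-1, -0.037,-0.013,0.003,0,0,-0.057,-1, -0.056,-0.02,0.005,0,0,-0.086,-1, -0.074,-0.026,0.006,0,-0.001,-0.114,-1, -0.093,-0.033,0.008,0,-0.001,-0.143,-1]' | sed -n '2p;4,6p'
python3 -m inch '[-0.014,-0.014,0.002,0,0,-0.029,-1, -0.028,-0.028,0.003,0,0,-0.057,-1, -0.042,-0.043,0.005,0,0,-0.086,-1, -0.056,-0.057,0.006,0,-0.001,-0.114,-1, -0.07,-0.071,0.008,0,-0.001,-0.143,-1]' | sed -n '2p;4p'
python3 -m inch '[-0.006,-0.019,0.002,0,0,-0.029,-1, -0.013,-0.038,0.003,0,0,-0.057,-1, -0.019,-0.056,0.005,0,0,-0.086,-1, -0.026,-0.075,0.006,0,-0.001,-0.114,-1, -0.032,-0.094,0.008,0,-0.001,-0.143,-1]' | sed -n '2p;4p'
python3 -m inch '[0.003,-0.024,0.002,0,0,-0.036,-1, 0.006,-0.049,0.004,0,0,-0.071,-1, 0.009,-0.073,0.006,0,0,-0.107,-1, 0.012,-0.098,0.008,0,-0.001,-0.143,-1, 0.012,-0.098,0.008,0,-0.001,-0.143,-1]' | sed -n '2p;4,5p'
python3 - <<'E'
from plan import *
pp,r=pose(); print(pp,r.as_matrix()[:,0],ctrl.read_state()["time"]); z=pp[2]
for n in("top","side"):
    p,d=optics.snapshot(n); np.savez(f"{n}5.npz",p=p,d=d); C=cloud(n,d); h=cv2.cvtColor(p,cv2.COLOR_RGB2HSV)
    m=(h[...,0]>3)&(h[...,0]<35)&(h[...,1]>75)&(h[...,2]>70)&(abs(C[...,2]-z)<.03)&(abs(C[...,0]-.52)<.18)&(abs(C[...,1]-.05)<.1)
    N,L,S,_=cv2.connectedComponentsWithStats(m.astype(np.uint8),connectivity=8); 
    for i in range(1,N):
        if S[i,4]<15: continue
        X=C[L==i]; v=cv2.fitLine((X[:,:2]*1000).astype(np.float32),cv2.DIST_HUBER,0,.01,.01).ravel(); print(n,S[i,4],"mean",X.mean(0).round(4),"min",X.min(0).round(3),"max",X.max(0).round(3),"ang",np.degrees(np.arctan2(v[1],v[0])).round(1))
    cv2.imwrite(f"pics/{n}5.png",p[:,:,::-1])
s=cv2.imread("pics/side5.png")[150:310,250:400]; t=cv2.imread("pics/top5.png")[150:270,255:375]
cv2.imwrite("pics/c5.png",np.hstack([cv2.resize(s,None,fx=2.5,fy=2.5),cv2.resize(t,(400,400))]))
E
```

```text
eef_pos: [0.4643, -0.0907, 0.1995]
wrist_force: [0.6, 0.2, -1.6]
finger_gap: 0.17
finger_force: 40.0
eef_pos: [0.4827, -0.0444, 0.1956]
wrist_force: [-0.2, 0.5, -1.5]
eef_pos: [0.5009, 0.0018, 0.1918]
wrist_force: [-0.1, 0.4, -1.7]
eef_pos: [0.5193, 0.0487, 0.1878]
wrist_force: [-0.3, 0.1, -2.0]
finger_gap: 0.168
[0.51931161 0.04872402 0.18782272] [ 0.98059178  0.19604617 -0.00237831] 34.95
top 445 mean [0.6297 0.0708 0.1888] min [0.596 0.044 0.182] max [0.665 0.099 0.199] ang 23.0
top 149 mean [0.4481 0.035  0.1971] min [0.413 0.024 0.187] max [0.479 0.046 0.203] ang 10.5
side 654 mean [0.6092 0.0705 0.1914] min [0.523 0.043 0.183] max [0.667 0.101 0.214] ang 9.7
side 461 mean [0.458  0.0416 0.1953] min [0.41  0.022 0.184] max [0.514 0.057 0.201] ang 11.1
```

View pics/c5.png

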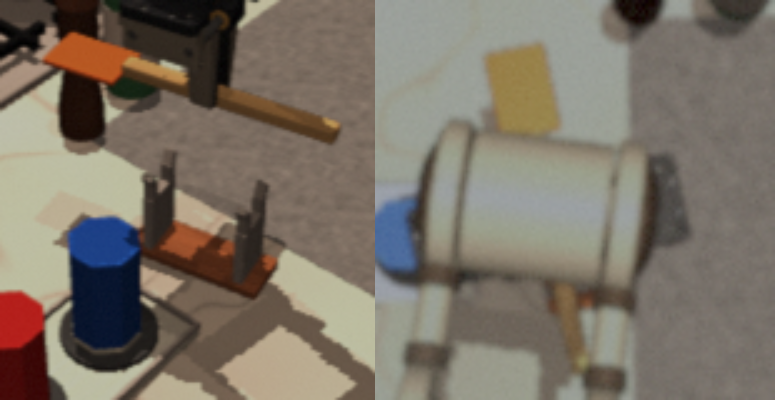

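Side crop: the handle hangs over both forks (crop 155,190 and 250,230), aligned by eye; the top view is hidden by the arm. Measure the forks for the lateral fit.

```bash
python3 - <<'E'
from meas import *
a=np.radians(11.2); ax=np.array([np.cos(a),np.sin(a)]); ay=np.array([-np.sin(a),np.cos(a)]); o=np.array([.5193,.0487])
for n,i in(("side",0),("side",5),("top",0)):
    p,d=load(n,i); C=cloud(n,d); X=C.reshape(-1,3); q=(X[:,:2]-o); U=q@ax; V=q@ay
    for z0,z1 in((.055,.068),(.07,.082),(.084,.09),(.09,.1)):
        for s in(-1,1):
            k=(X[:,2]>z0)&(X[:,2]<z1)&(abs(U-s*.045)<.018)&(abs(V)<.045)
            if k.sum()>3: v=np.sort(V[k]*1000); print(n,i,z0,s,k.sum(),"V",v[[0,-1]].round(1),"U",(U[k].mean()*1000).round(1),"hist",np.histogram(v,bins=np.arange(-40,45,5))[0])
p,d=load("side",5); C=cloud("side",d); X=C.reshape(-1,3); q=X[:,:2]-o; U=q@ax; V=q@ay
for u in(-.08,-.05,.05): 
    k=(abs(U-u)<.015)&(X[:,2]>.17)&(X[:,2]<.21)&(abs(V)<.04); print("handle",u,k.sum(),np.percentile(V[k]*1000,[1,50,99]).round(1),np.percentile(X[k,2],[1,99]).round(4))
E
```

```text
side 0 0.055 -1 59 V [-22.9  21.8] U -44.9 hist [ 0  0  0  4  3  1  5  7  5  5  6 15  8  0  0  0]
side 0 0.055 1 64 V [-24.4  21.8] U 44.9 hist [ 0  0  0  5  6  7  6  6  5  4  4 17  4  0  0  0]
side 0 0.07 -1 49 V [-19.2  19.4] U -43.1 hist [ 0  0  0  0 10 15  0  0  0  0  5 19  0  0  0  0]
side 0 0.07 1 45 V [-22.6  19.7] U 46.9 hist [ 0  0  0  1  7 10  0  1  1  1  7 17  0  0  0  0]
side 0 0.084 -1 20 V [-21.8  20.6] U -43.1 hist [0 0 0 1 9 4 0 0 0 0 1 4 1 0 0 0]
side 0 0.084 1 21 V [-22.9  18.2] U 46.2 hist [0 0 0 3 7 4 0 0 0 0 3 4 0 0 0 0]
side 0 0.09 -1 38 V [-24.2  22.8] U -42.4 hist [ 0  0  0 10 11  0  0  0  0  0  0 11  6  0  0  0]
side 0 0.09 1 37 V [-25.7  24.3] U 47.5 hist [ 0  0  1  8 11  0  0  0  0  0  1  9  7  0  0  0]
side 5 0.055 -1 62 V [-21.6  22.8] U -44.5 hist [ 0  0  0  4  4  7  5  6  4  5  4 15  8  0  0  0]
side 5 0.055 1 66 V [-24.1  22. ] U 45.0 hist [ 0  0  0  4  4  7  6  9  5  6  4 16  5  0  0  0]
side 5 0.07 -1 60 V [-21.4  20.5] U -42.9 hist [ 0  0  0  2  6 18  1  1  1  0  5 25  1  0  0  0]
side 5 0.07 1 50 V [-22.8  19.1] U 46.5 hist [ 0  0  0  1  7 13  1  1
[... 413 characters left out ...]
op 0 0.055 -1 22 V [-14.    7.1] U -42.6 hist [0 0 0 0 0 4 4 6 5 3 0 0 0 0 0 0]
top 0 0.055 1 21 V [-22.8   8.9] U 46.5 hist [0 0 0 2 2 4 3 4 3 3 0 0 0 0 0 0]
top 0 0.07 1 6 V [-17.3  11.5] U 44.9 hist [0 0 0 0 1 1 1 1 0 1 1 0 0 0 0 0]
top 0 0.084 -1 9 V [-19.6  19.4] U -42.5 hist [0 0 0 0 3 0 0 0 0 2 3 1 0 0 0 0]
top 0 0.084 1 8 V [-19.1  16.4] U 46.1 hist [0 0 0 0 3 0 0 0 0 2 2 1 0 0 0 0]
top 0 0.09 -1 19 V [-27.8  19.8] U -43.2 hist [0 0 4 6 1 0 0 0 0 0 4 4 0 0 0 0]
top 0 0.09 1 22 V [-27.9  19. ] U 47.1 hist [0 0 5 7 1 0 0 0 0 0 3 6 0 0 0 0]
handle -0.08 136 [-5.7  6.8 11.4] [0.1855 0.2011]
handle -0.05 136 [-5.7  7.  11.6] [0.1862 0.2004]
handle 0.05 120 [-5.3  6.3  9.9] [0.1852 0.1998]
```

```bash

python3 -m inch '[0.001,0.002,0,0,0,0,-1, 0.003,0.005,0.03,0,0,0,-1, 0.003,0.007,0.06,0,0,0,-1, 0.003,0.007,0.09,0,0,0,-1, 0.003,0.007,0.12,0,0,0,-1]' | sed -n '2p;4p'
python3 -m inch '[0,0,0.02,0,0,0,-1, 0,0,0.04,0,0,0,-1, 0,0,0.055,0,0,0,-1, 0,0,0.06,0,0,0,-1, 0,0,0.06,0,0,0,-1]' | sed -n '2,6p'
cat > sp.py <<'E'
from meas import *
a=np.radians(11.2); ax=np.array([np.cos(a),np.sin(a)]); ay=np.array([-np.sin(a),np.cos(a)]); o=np.array([.5193,.0487])
p,d=optics.snapshot("side"); C=cloud("side",d); X=C.reshape(-1,3); q=X[:,:2]-o; U=q@ax; V=q@ay
h=cv2.cvtColor(p,cv2.COLOR_RGB2HSV); m=((h[...,0]>3)&(h[...,0]<35)&(h[...,1]>75)&(h[...,2]>70)).ravel()
for u in(-.09,-.07,-.02,.02,.06,.07): 
    k=m&(abs(U-u)<.008)&(X[:,2]>.05)&(X[:,2]<.15)&(abs(V)<.03)
    if k.sum()>5: print("handle",u,k.sum(),np.percentile(V[k]*1000,[2,50,98]).round(1),np.percentile(X[k,2],[2,98]).round(4))
print(pose()[0],ctrl.read_state()["wrist_force"],ctrl.read_state()["time"])
import sys
if len(sys.argv)>1: cv2.imwrite(sys.argv[1],p[170:330,220:420,::-1].repeat(3,0).repeat(3,1))
E
python3 sp.py
```

```text
eef_pos: [0.5213, 0.0434, 0.1279]
wrist_force: [0.2, -1.4, -1.0]
eef_pos: [0.521, 0.0445, 0.0979]
eef_rot: [-0.003, 0.995, 0.096, -0.002]
wrist_force: [0.7, 0.9, -0.6]
finger_gap: 0.174
finger_force: 40.0
handle -0.09 69 [-8.7  3.1  6.8] [0.0959 0.1102]
handle -0.07 68 [-8.6  2.6  6.7] [0.0954 0.1109]
handle -0.02 61 [-8.2  3.5  7.2] [0.0966 0.1099]
handle 0.02 21 [-0.2  4.3  6.3] [0.0967 0.1102]
handle 0.06 38 [-1.7  3.7  7.2] [0.0966 0.1087]
handle 0.07 35 [-2.6  4.3  6.8] [0.0958 0.1091]
[0.52150604 0.04446392 0.09856443] [-0.21852482 -0.22908662 -1.27194697] 35.9333
```

```bash

python3 -m inch '[0,0,0.008,0,0,0,-1, 0,0,0.016,0,0,0,-1, 0,0,0.024,0,0,0,-1, 0,0,0.032,0,0,0,-1, 0,0,0.04,0,0,0,-1]' | sed -n '2p;4p'
python3 -m inch '[0,0,0.001,0,0,0,-1, 0,0,0.002,0,0,0,-1, 0,0,0.003,0,0,0,-1, 0,0,0.004,0,0,0,-1, 0,0,0.005,0,0,0,-1]' | sed -n '2p;4p'
python3 sp.py
```

```text
eef_pos: [0.5212, 0.0447, 0.0779]
wrist_force: [-0.4, 0.2, -0.9]
eef_pos: [0.5215, 0.0447, 0.0761]
wrist_force: [-0.7, -1.0, -1.4]
handle -0.09 67 [-9.3  2.9  7.2] [0.0749 0.0879]
handle -0.07 60 [-8.7  3.4  7.3] [0.0758 0.0889]
handle -0.02 63 [-9.7  2.6  7.4] [0.076  0.0886]
handle 0.02 19 [1.8 3.9 6.8] [0.0749 0.0875]
handle 0.06 18 [ 1.   3.4 20.1] [0.0762 0.0944]
handle 0.07 26 [0.4 4.1 7.4] [0.0759 0.0877]
[0.52135192 0.04468472 0.07592798] [-0.22889896 -0.1417646  -1.60783584] 36.8167
```

```bash

python3 -m inch '[0,0,0.001,0,0,0,-1, 0,0,0.002,0,0,0,-1, 0,0,0.003,0,0,0,-1, 0,0,0.004,0,0,0,-1, 0,0,0.005,0,0,0,-1]' | sed -n '2p;4p'
python3 -m inch '[0,0,0.001,0,0,0,-1, 0,0,0.001,0,0,0,-1, 0,0,0.002,0,0,0,-1, 0,0,0.003,0,0,0,-1, 0,0,0.003,0,0,0,-1]' | sed -n '2p;4p'
python3 -m inch '[0,0,0.001,0,0,0,-1, 0,0,0.001,0,0,0,-1, 0,0,0.002,0,0,0,-1, 0,0,0.002,0,0,0,-1, 0,0,0.002,0,0,0,-1]' | sed -n '2p;4p'
```

```text
eef_pos: [0.5212, 0.0447, 0.0733]
wrist_force: [-0.3, -0.2, -1.3]
eef_pos: [0.5213, 0.0447, 0.0719]
wrist_force: [-0.5, 0.2, -0.3]
eef_pos: [0.5214, 0.0447, 0.0718]
wrist_force: [-4.3, 0.2, 6.6]
```

Contact at exactly the expected height. Release and back off straight up.

```bash

python3 -m inch '[0,0,0,0,0,0,-0.5,0,0,0,0,0,0,-0.4,0,0,0,0,0,0,-0.2,0,0,0,0,0,0,0,0,0,0,0,0,0,0]' | sed -n '2p;4,5p'
python3 -m inch '[0,0,-0.01,0,0,0,0, 0,0,-0.03,0,0,0,0, 0,0,-0.06,0,0,0,0, 0,0,-0.1,0,0,0,0, 0,0,-0.15,0,0,0,0]' | sed -n '2p;4p'
python3 -m inch '[0,0,-0.05,0,0,0,0, 0,0,-0.1,0,0,0,0, 0,0,-0.15,0,0,0,0, 0,0,-0.2,0,0,0,0, 0,0,-0.25,0,0,0,0]' | sed -n '2p;4p'
python3 -m inch '[0,0,0,0,0,0,0, 0,0,0,0,0,0,0, 0,0,0,0,0,0,0, 0,0,0,0,0,0,0, 0,0,0,0,0,0,0]' | sed -n '2p;4p'
python3 sp.py pics/end.png; python3 chk.py blue .174; python3 chk.py red .284
```

```text
eef_pos: [0.5212, 0.0447, 0.0707]
wrist_force: [0.2, 0.4, -0.1]
finger_gap: 0.488
eef_pos: [0.5206, 0.0444, 0.1464]
wrist_force: [-0.4, 0.1, 0.5]
eef_pos: [0.5217, 0.0437, 0.2733]
wrist_force: [0.8, -0.0, 0.0]
eef_pos: [0.521, 0.0438, 0.2693]
wrist_force: [-0.5, -0.3, -0.8]
handle -0.09 65 [-7.7  3.   7.1] [0.0704 0.0847]
handle -0.07 63 [-8.3  3.5  7.6] [0.0697 0.0846]
handle -0.02 62 [-9.2  3.   7.1] [0.0705 0.0847]
handle 0.02 54 [-9.3  2.4  6.4] [0.0698 0.0831]
handle 0.06 35 [-11.7  -2.   18.8] [0.0735 0.0947]
handle 0.07 45 [-8.4  1.8  6.4] [0.0707 0.0845]
[0.52110456 0.04373522 0.26949182] [-0.47946527  0.52453644  1.12873454] 39.7833
tumbler centre [0.52224177 0.17684071 0.11551111] span [0.05302758 0.05478553 0.00662276] top 0.11931342775304732
grasp [0.52134768 0.04362028 0.28872075] F [ 0.3298331   0.08120952 -0.31322614]
tumbler centre [0.52259629 0.28550836 0.10707017] span [0.05355391 0.05522778 0.0234179 ] top 0.11970280381553289
grasp [0.52146497 0.04359055 0.28897664] F [0.571546   0.19127169 0.09688591]
```

View pics/end.png

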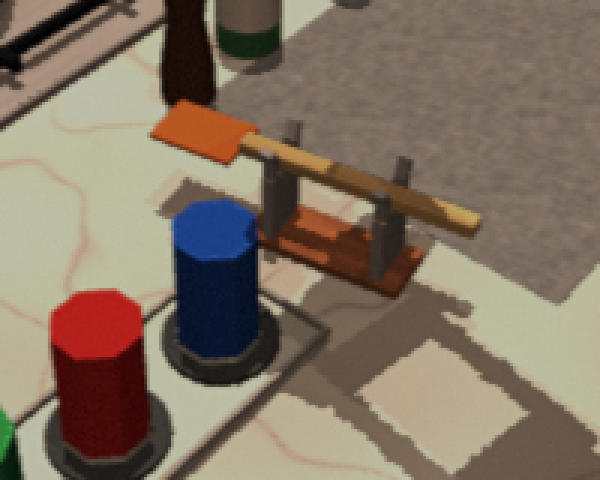

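The handle lies in both forks (crop 280,170 and 390,205), level all along. The red (100,370) and blue (215,280) tumblers stand inverted on their feet, and the gripper is clear.

```bash
python3 -c "
from station import ctrl; print(ctrl.hand_in())"
```

```text
the job is handed in; nothing more can be done
None
```

The job is handed in: the red and blue tumblers stand upside down on their own pegs, rims on the feet, and the spatula's handle lies in both forks of its rest, done in the order asked in about 40 s.

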